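# Clear the balance: slide the thin pack over the tray end and rack it

### The job

The thin flat pack on the balance has been weighed, so clear the balance for the next one: lift the clear draught cover off by its knob and set it down, right way up, on the middle of the bench mat. The pack lies too close between the tray's folded sides to be picked up there, so slide it along the tray until its end sticks well out over the open end away from the display, take it by its two long sides at that end, and lay it lengthwise on the two wires of the rack's empty bay, its low end just above or against the turned-up wire ends, lowered right down flat onto the sloping wires before you let go. Drop nothing and do not push the carton, the tape roll or the stapler about.

Things in the scene. Friction and masses are not known exactly. Their poses are not given: they have to be found in the camera images.
- scale: Fixed portable balance; origin on the bench under its middle, x to its display (94 to 162 mm out, lower than the tray), z up. On its pan a steel tray along x: 172 mm long, both ends open, flat floor 80 mm above the bench, 72 mm wide between folded sides that stand 8 mm high. Housing under it 188 x 188 mm, top 70 mm above the bench; beyond its -x side is free air down to the bench.
- cover_knob (a point): Graspable middle of the grey knob (32 mm diameter, 36 mm tall, upright) on the loose clear plastic draught cover, an open-bottomed box 186 x 186 x 75 mm, 3 mm walls, 0.32 kg. z up. The point is 20 mm above the cover's top, 95 mm above its bottom rim. At the start the cover stands on the housing (rim 70 mm above the bench), over tray and pack.
- pack_center (a point): Centre of the loose, stiff, thin flat pack: cardboard with a paper face, 150 mm long (x), 56 mm wide (y), 3 mm thick (z), about 35 g. At the start it lies flat on the tray floor under the cover, its x roughly along the scale's x. It slides there with friction about 0.6 and can be dragged by pressing lightly on its top with the fingertips.
- mat: Thin black rubber bench mat, 230 x 230 mm, 2 mm thick, fixed; origin at the centre of its underside. The cover's place.
- bay: Empty bay of the fixed sloping wire rack: two straight wires 7 mm thick, 34 mm apart, 175 mm long, rising at 28 degrees away from the robot. Origin at their low end, midway between them, level with their upper sides, 55 mm above the bench; x up the slope, z square out of it, y across. At x = 0 the wire ends turn up 15 mm. A racked pack: centre x = 75 to 100 mm, y = 0, long axis along x.
- rack: The whole steel-wire rack, fixed, 210 mm wide (y), 175 mm deep, 140 mm tall; origin under its middle on the bench, x away from the robot. Two bays, middle lines at y = +58 mm (empty) and -58 mm (already holds a like pack). Beside each pair of wires is free air; 7 mm cross wires run under them 72 and 160 mm up the slope, 7 to 14 mm below their upper sides.
- carton_center (a point): Centre of an upright small carton, 60 x 90 x 110 mm tall, loose: leave it.
- tape_center (a point): Centre of a roll of packing tape lying flat, 100 mm diameter, 48 mm tall, loose: leave it.
- stapler_center (a point): Centre of a black stapler, 130 x 36 x 47 mm, loose: leave it.

How it is judged (in metres and radians):
On the way, in this order (a step that is already met when the one before it is completed fails the run):
1. the cover stands released, right way up, on the mat (horizontal distance between cover_knob and mat below 0.045 m and height (world z) of cover_knob below 0.103 m and angle between cover_knob's own z axis and vertical below 0.05 rad and contact force between the fingers and cover below 0.05 N), for 0.2 s.
2. the pack lies flat in the tray with its end at least 25 mm out over the tray's open end away from the display (x of pack_center in the frame of scale below -0.036 m and height (world z) of pack_center between 0.0775 and 0.0865 m and angle between pack_center's own z axis and vertical below 0.06 rad), for 0.2 s.
3. the pack is lifted clear of the balance in the fingers (height (world z) of pack_center above 0.11 m and contact force between the fingers and pack above 0.3 N), for 0.2 s.
4. the pack is laid flat on the bay's wires while still held (x of pack_center in the frame of bay between 0.066 and 0.105 m and y of pack_center in the frame of bay between -0.016 and 0.016 m and z of pack_center in the frame of bay between -0.003 and 0.009 m and angle between the z axis of pack_center and the z axis of bay, either way round below 0.14 rad and angle between the x axis of pack_center and the x axis of bay, either way round below 0.17 rad and contact force between the fingers and pack above 0.2 N), for 0.1 s.
At the end, for the whole second after the job is handed in: Cover still and upright on the mat, middles within 45 mm. Pack released, still, flat on the empty bay's two wires: within 3.5 degrees of the slope, 8.5 degrees of straight, 16 mm of the middle line, low end at most 30 mm up from the turned-up ends (horizontal distance between cover_knob and mat below 0.045 m and height (world z) of cover_knob below 0.103 m and angle between cover_knob's own z axis and vertical below 0.05 rad and linear speed of each of cover, pack below 0.02 m/s and angular speed of each of cover, pack below 0.2 rad/s and x of pack_center in the frame of bay between 0.066 and 0.105 m and y of pack_center in the frame of bay between -0.016 and 0.016 m and z of pack_center in the frame of bay between -0.003 and 0.005 m and angle between the z axis of pack_center and the z axis of bay, either way round below 0.06 rad and angle between the x axis of pack_center and the x axis of bay, either way round below 0.15 rad); the robot touches nothing.
It fails at once if the carton, tape roll or stapler is pushed more than 20 mm (distance of any of carton_center, tape_center, stapler_center from where it was at the start of the episode above 0.02 m).
It fails at once if the cover is let fall (contact force between cover and anything else below 0.02 N and height (world z) of cover_knob above 0.115 m and horizontal distance between cover_knob and scale above 0.05 m).
It fails at once if the cover is tipped over (angle between cover_knob's own z axis and vertical above 0.6 rad).
It fails at once if the pack is let fall (height (world z) of pack_center below 0.04 m or (contact force between pack and anything else below 0.005 N and height (world z) of pack_center above 0.125 m)).
It also fails if it takes over 72 s, if anything falls off the work surface, if the arm or the gripper's body presses on something with over 40 N, if the wrist force passes 120 N, or if a joint passes its speed limit or range.

### The arm

A 7-joint arm with a two-finger parallel gripper is mounted at the origin on the work surface. World frame = base frame: x ahead of the robot, y to its left, z up, the work surface at z = 0. Lengths are in m, angles in degrees, forces in N, time in s.
With the tool pointing down it reaches from about 0.425 to 1.025 m from the base axis. Payload 9.4 kg.
Tool frame: the origin (TCP) lies at the centre of the arm's flange, where the gripper is bolted on; the fingertips stand ahead of it and the grasp point (between the pads) lies 167 mm ahead of it (arm.tcp_to_tips is the x of the fingertips in the tool frame, in m); x points along the fingers, y is the direction in which the jaws open and shut, and the axes are right-handed (so a half turn about x gives the same grasp; the last joint's range is limited). The gripper opens to 93 mm and grips with 3 to 60 N. Pads are 15 mm wide; open, the fingers measure 128 mm over their backs; the gripper's body (75 mm by 188 mm) begins 65 mm behind the grasp point.
Start: joints at [63.902, 34.337, -0.143, 91.639, 0.103, 54.024, -4.572], TCP at [0.268, -0.674, 0.405] pointing down, gripper open.
Joint ranges: [-147.43, 147.43], [-19.82, 112.94], [-74.19, 73.91], [6.32, 146.72], [-59.91, 239.91], [6.04, 106.73], [-150.56, 150.56]. Speed limits (degrees/s): [127.2, 127.2, 172.46, 172.46, 180, 180, 180].

### API

Orientations are given as [roll, pitch, yaw] about the fixed x, y, z axes, in that order (R = Rz(yaw) Ry(pitch) Rx(roll)).
In Python, from bench import arm, grab_frame, camera_params, job_done gives the robot as it stands.
- The arm moves only by the tool move_arm, never from a script. Its argument "plan" is text: rows parted by semicolons, each of 4 numbers parted by spaces: the shift along the tool's x, y, z in mm, then the turn about the tool's x in rad. In form: tx ty tz twist; .... A call has 1 to 20 rows; each row shifts and turns the commanded pose from where the row before left it, along the tool's axes as they then stand; what a row does not reach is not made up. A row lasts 1/12 s, in which the tool goes at most 41.7 mm and 7.16 degrees, less where a joint would pass 70% of its speed; a pose out of reach is approached as far as the arm can. A call is refused whole if a number of a shift passes 41.7 or a number of a turn 0.125, either way. A call with a gripper value outside its range is refused whole. "claw" is the finger opening in mm, from 0 to 93, set as the call begins (left out, the last holds). The fingers move at their own pace and stop on an object; "force" is the grip in N (left out, the last holds). Time passes only in rows, so rows that do not move let the fingers close. It gives the time, the measured TCP pose, the force and the opening at its end, in the units of the state.
- arm.sense(): the state, without advancing time (a new reading comes with each control period).
- grab_frame(name): name is "scene" or "top"; returns the picture (420x560x3 uint8, blue, green, red); there is no depth.
- camera_params(name): a dict with "fov_y" (degrees; the focal length in pixels is half the picture's height over the tangent of half this angle, whatever the lens; pixels are square), "cx", "cy" (the principal point, pixels), "dist" ([k1, k2, p1, p2, k3] as OpenCV has them; the pictures are not rectified), "R" (3x3) and "t" (3): a world point X has camera coordinates R X + t. Camera axes: x right, y down, z forward; pixel columns grow to the right and rows downward; lengths in m; the calibration is good to about 2 mm. A picture is of the moment at which its call begins. camera_params takes no time and is no camera call.
- job_done(): hands the job in, once; it reports no verdict.
The state is a dict: "time": time; "joint_pos": joint angles; "qvel": joint speeds; "joint_efforts": joint torques, N m; "tool_pos": TCP position; "tcp_rot": TCP orientation; "ft_force": force on the tool from outside, world axes, zero at the start; "ft_torque": the same for the moment, N m; "width": opening from 0.0 (shut) to 1.0 (fully open).
Only numpy, scipy, OpenCV 4.12 (cv2) and the standard library are available. Lean on these libraries where they do the work, as an engineer would, in place of code of your own. Each camera call takes 0.05 s, during which the arm holds its last target.

## Working session

There is one attempt and no reset: what is moved stays moved. The work goes in short steps, Python scripts to look and compute and a tool call to move; the robot and the scene stay as the last step left them, time stands still between calls to the robot, and variables do not carry over. Pictures are saved under pics/ and viewed, and the job is handed in when it is done.

Besides the shell and the picture viewer there is one more tool, called after "Request:" as a command line: name --argument value ..., lists and objects as JSON in quotes. move_arm: Moves the arm, as the interface text tells. Its arguments: {"type":"object","properties":{"plan":{"type":"string"},"claw":{"type":"number"},"force":{"type":"number"}},"required":["plan"]}

```bash
ls; mkdir -p pics
python3 - <<'E'
from bench import arm, grab_frame, camera_params
import cv2
for n in ("scene","top"):
    f=grab_frame(n); cv2.imwrite(f"pics/{n}0.png",f)
    print(n,camera_params(n))
print(arm.sense()); print(arm.tcp_to_tips)
E
```

```text
pics
scene {'fov_y': 56.523909271786806, 'cx': 279.08936921273045, 'cy': 209.83877676696252, 'dist': array([-0.08671534,  0.        ,  0.        ,  0.        ,  0.        ]), 'R': array([[ 0.50164591,  0.86476157, -0.02321238],
       [ 0.51063543, -0.31766443, -0.7989623 ],
       [-0.69828564,  0.38894311, -0.60093296]]), 't': array([-0.29183082, -0.17127446,  1.41235034])}
top {'fov_y': 44.39911389492798, 'cx': 281.12711087632584, 'cy': 209.1791050645318, 'dist': array([-0.02910063,  0.        ,  0.        ,  0.        ,  0.        ]), 'R': array([[-0.02218983, -0.99963866, -0.01517098],
       [-0.98315069,  0.02457286, -0.1811378 ],
       [ 0.18144514,  0.01089594, -0.9833407 ]]), 't': array([0.03716027, 0.57388829, 1.37843496])}
{'time': 0.1, 'joint_pos': array([63.90117889, 34.38104705, -0.14605629, 91.67524902,  0.10237077,
       54.02389932, -4.57271539]), 'qvel': array([-0.05353726, -0.01982471,  0.01348583, -0.1993255 ,  0.00272054,
        0.09764939,  0.03286429]), 'joint_efforts': array([ 5.31547121e-03, -7.66551018e+01,  1.50289681e+00, -2.52936298e+01,
       -5.22005092e-02,  1.35915677e-02,  3.41169721e-05]), 'tool_pos': array([ 0.26806746, -0.67343719,  0.40393885]), 'tcp_rot': array([-85.22434172,  89.91993408, 116.48255741]), 'ft_force': array([ 0.41517117, -0.46494   , -0.50278815]), 'ft_torque': array([ 0.05000982, -0.03348499,  0.07770559]), 'width': 1.0049776758677398}
0.1861
```

View pics/scene0.png

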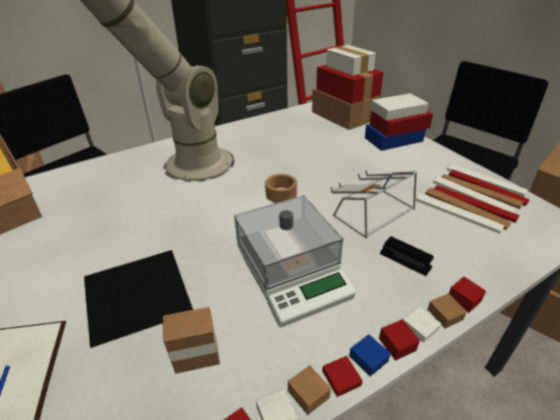

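View pics/top0.png

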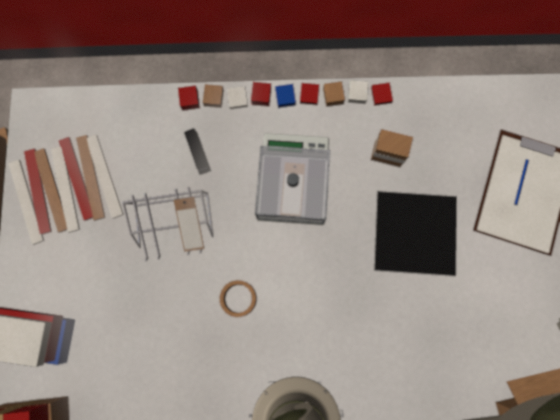

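The top view shows the balance at about (292,180) with its display up (+x), the mat at (416,233), the rack at (170,225) with its empty bay on the left, the tape at (238,298), the stapler at (198,152) and the carton at (392,147). Next I'll enlarge it.

```bash
cat > h.py <<'E'
import numpy as np, cv2
from bench import camera_params
def K(n):
    p=camera_params(n); f=210/np.tan(np.radians(p['fov_y']/2))
    return np.array([[f,0,p['cx']],[0,f,p['cy']],[0,0,1.]]),p
def p2w(n,uv,z):
    k,p=K(n); uv=np.array(uv,float).reshape(-1,1,2)
    x=cv2.undistortPoints(uv,k,p['dist']).reshape(-1,2)
    d=np.c_[x,np.ones(len(x))]@p['R']; c=-p['R'].T@p['t']
    s=(z-c[2])/d[:,2]; return c+s[:,None]*d
def w2p(n,X):
    k,p=K(n); return cv2.projectPoints(np.array(X,float).reshape(-1,1,3),cv2.Rodrigues(p['R'])[0],p['t'],k,p['dist'])[0].reshape(-1,2)
def crop(src,dst,x,y,w,h,s):
    c=cv2.imread(src)[y:y+h,x:x+w]; c=cv2.resize(c,None,fx=s,fy=s,interpolation=cv2.INTER_CUBIC)
    for i in range(0,w,10):
        cv2.line(c,(i*s,0),(i*s,6 if (x+i)%50 else 14),(0,0,255),1)
        if (x+i)%20==0: cv2.putText(c,str(x+i),(i*s,22),0,.35,(0,0,255),1)
    for i in range(0,h,10):
        cv2.line(c,(0,i*s),(6,i*s),(0,0,255),1)
        if (y+i)%20==0: cv2.putText(c,str(y+i),(8,i*s+4),0,.35,(0,0,255),1)
    cv2.imwrite(dst,c)
E
python3 - <<'E'
from h import *
crop('pics/top0.png','pics/ct1.png',240,120,110,110,5)
crop('pics/top0.png','pics/ct2.png',110,170,120,100,6)
crop('pics/scene0.png','pics/cs1.png',220,180,140,150,4)
crop('pics/scene0.png','pics/cs2.png',320,150,110,100,6)
crop('pics/top0.png','pics/ct3.png',360,180,110,110,5)
E
```

```text
(no output)
```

View pics/ct1.png

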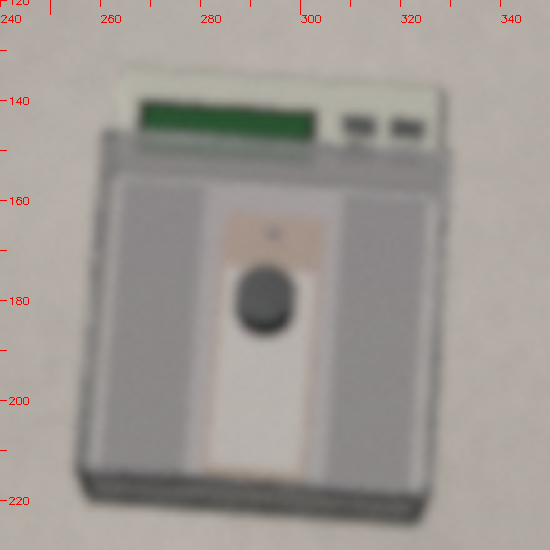

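View pics/ct2.png

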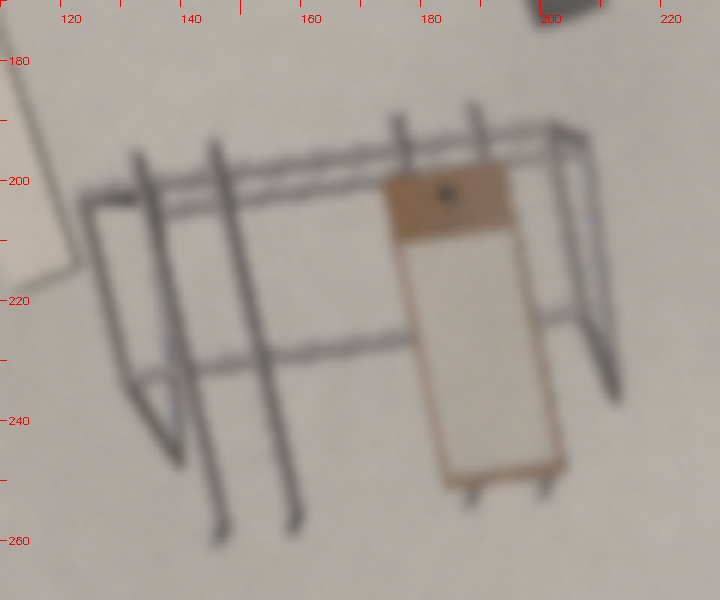

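View pics/cs1.png

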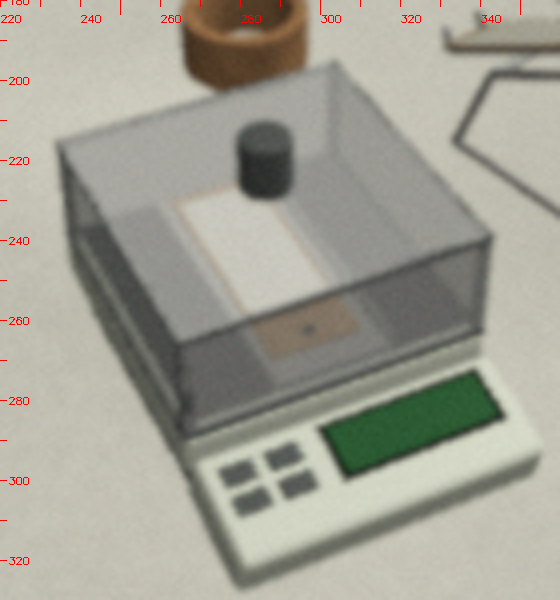

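View pics/cs2.png

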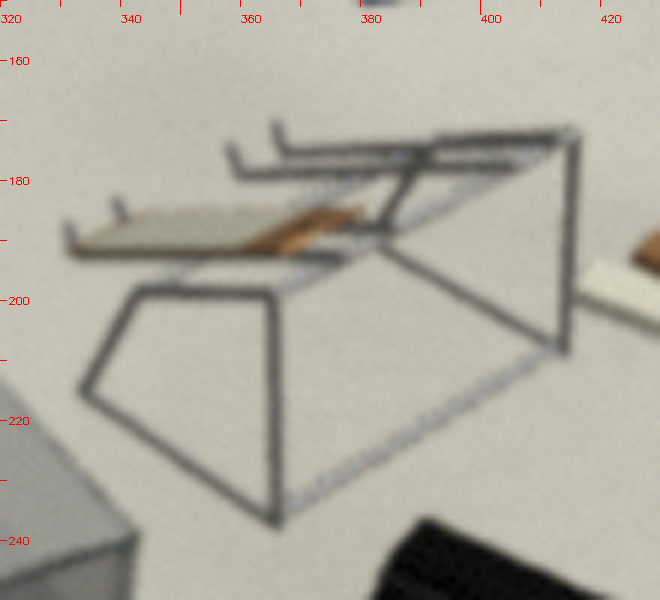

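View pics/ct3.png

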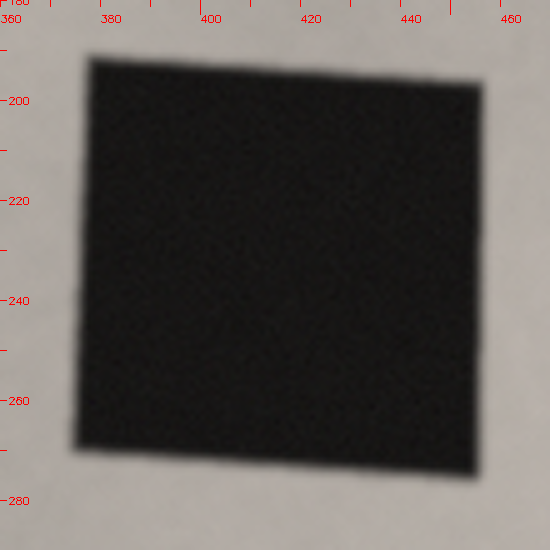

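```bash
cat > m.py <<'E'
from h import *
from scipy.optimize import least_squares
def show(s,a): print(s,np.round(a,4).tolist())
c=p2w('top',[(261,146),(330,149.6),(326,218),(256,214)],.145); show('cover top T',c.mean(0)[:2]); show('axis', [np.degrees(np.arctan2(*(a-b)[1::-1])) for a,b in((c[0],c[3]),(c[1],c[2]))])
c=p2w('scene',[(235,215.75),(304.5,195.5),(342.5,239.5),(265.5,265.75)],.145); show('cover top S',c.mean(0)[:2]);show('axis', [np.degrees(np.arctan2(*(a-b)[1::-1])) for a,b in((c[3],c[0]),(c[2],c[1]))])
show('knobT',p2w('top',[(293,178.6)],.181)); show('knobS',p2w('scene',[(286.5,214)],.181))
c=p2w('top',[(285,162.4),(305,163),(300,215),(280.6,213.6)],.083); show('pack T',c.mean(0)[:2]); show('c',c);print(np.degrees(np.arctan2(*(c[0]+c[1]-c[2]-c[3])[1::-1])))
c=p2w('scene',[(220+172/4,180+203/4),(220+250/4,180+186/4),(220+360/4,180+325/4),(220+270/4,180+362/4)],.083); show('pack S',c.mean(0)[:2]); show('c',c)
c=p2w('top',[(378,191.5),(456.5,196.5),(455.5,275.5),(375,270)],.002); show('mat T',c.mean(0)[:2]); print(np.degrees(np.arctan2(*(c[0]-c[3])[1::-1])))
# bay
s,co=np.sin(np.radians(28)),np.cos(np.radians(28))
def bp(P,x,y,z):
    X=np.array([x*co-z*s, y, .055+x*s+z*co]); cy,sy=np.cos(P[2]),np.sin(P[2])
    return np.array([P[0]+cy*X[0]-sy*X[1],P[1]+sy*X[0]+cy*X[1],X[2]])
obs=[('top',(110+222/6,170+530/6),0,.017,.005),('top',(110+293/6,170+522/6),0,-.017,.005),('top',(133,195.5),.175,.017,-.003),('top',(145.8,193.8),.175,-.017,-.003),
('scene',(360.3,179.3),0,.017,-.0035) ,('scene',(367.3,175.8),0,-.017,-.0035)]
E
python3 - <<'E'
from m import *
# scene: which wire nearer? camera at high x, low... 
k,p=K('scene'); print('scene cam',-p['R'].T@p['t'])
obs[4]=('scene',(360.3,179.3),0,-.017,-.0035); obs[5]=('scene',(367.3,175.8),0,.017,-.0035)
f=lambda P:np.concatenate([w2p(n,[bp(P,x,y,z)])[0]-uv for n,uv,x,y,z in obs])
r=least_squares(f,[.6,.3,0]); print(r.x,np.degrees(r.x[2])); print(np.round(r.fun.reshape(-1,2),2))
E
```

```text
cover top T [0.6307, -0.0108]
axis [-4.9056, -5.4864]
cover top S [0.634, -0.0063]
axis [-5.4333, -6.5875]
knobT [[0.6296, -0.0099, 0.181]]
knobS [[0.6329, -0.0059, 0.181]]
pack T [0.6265, -0.0096]
c [[0.7004, 0.0096, 0.083], [0.6972, -0.0456, 0.083], [0.5517, -0.0276, 0.083], [0.5568, 0.025, 0.083]]
-6.587492667042035
pack S [0.628, -0.0082]
c [[0.5507, -0.0259, 0.083], [0.5618, 0.0237, 0.083], [0.7007, 0.0138, 0.083], [0.6989, -0.0444, 0.083]]
mat T [0.5057, -0.3596]
-5.328847564466674
scene cam [ 1.22007851 -0.35136767  0.70511195]
[0.45202581 0.37878802 0.1183431 ] 6.7805602246336525
[[-0.64 -0.68]
 [-0.19 -1.09]
 [ 0.12  0.49]
 [ 0.01  0.38]
 [-0.86 -0.19]
 [-0.32 -0.33]]
```

```bash
cat > nav.py <<'E'
import numpy as np
from bench import arm
from scipy.spatial.transform import Rotation as Ro
def to(P,yaw=None):
    """print tool-frame shift (mm) to TCP target P; twist first so jaw y-axis is square to yaw (deg, world dir of long axis)"""
    s=arm.sense(); R=Ro.from_euler('xyz',s['tcp_rot'],degrees=True).as_matrix(); p=np.array(s['tool_pos'])
    print('t',s['time'],'tcp',np.round(p,4),'F',np.round(s['ft_force'],2),'T',np.round(s['ft_torque'],3),'w',round(s['width']*93,1),'q7',round(s['joint_pos'][6],1))
    print('toolx',np.round(R[:,0],4),'jaw',np.round(R[:,1],4),'jaw ang',round(np.degrees(np.arctan2(R[1,1],R[0,1])),2))
    tw=0
    if yaw is not None:
        d=np.array([-np.sin(np.radians(yaw)),np.cos(np.radians(yaw)),0])
        c=[np.arctan2(e@R[:,2],e@R[:,1]) for e in (d,-d)]; tw=min(c,key=abs); print('twist options',np.round(c,4))
    if P is not None:
        d=np.array(P)-p
        R2=R@Ro.from_rotvec([tw,0,0]).as_matrix()
        print('shift mm now-axes',np.round(R.T@d*1000,1),' after-twist axes',np.round(R2.T@d*1000,1))
E
python3 - <<'E'
from nav import *; from h import *
to((.632,-.009,.404),-5.6)
for n,uv in (('top',(394,142)),):print('carton',p2w(n,uv,.11))
print('stapler',p2w('top',(198,152),.047)); print('tape',p2w('top',(238,298),.048))
E
```

```text
t 0.1 tcp [ 0.2681 -0.6734  0.4039] F [ 0.42 -0.46 -0.5 ] T [ 0.05  -0.033  0.078] w 93.5 q7 -4.6
toolx [-6.0e-04  1.3e-03 -1.0e+00] jaw [ 0.3699 -0.9291 -0.0014] jaw ang -68.29
twist options [-2.665   0.4766]
shift mm now-axes [ 5.000e-01 -4.827e+02 -5.839e+02]  after-twist axes [ 5.000e-01 -6.968e+02 -2.974e+02]
carton [[ 0.74273104 -0.28917019  0.11      ]]
stapler [[0.74791291 0.25778879 0.047     ]]
tape [[0.33364725 0.14598031 0.048     ]]
```

Request:
move_arm --plan "0 0 0 0.119;0 0 0 0.119;0 0 0 0.119;0 0 0 0.119;0 -36 -15.6 0;0 -36 -15.6 0;0 -36 -15.6 0;0 -36 -15.6 0;0 -36 -15.6 0;0 -36 -15.6 0;0 -36 -15.6 0;0 -36 -15.6 0;0 -36 -15.6 0;0 -36 -15.6 0;0 -36 -15.6 0;0 -36 -15.6 0;0 -36 -15.6 0;0 -36 -15.6 0;0 -36 -15.6 0;0 -36 -15.6 0" --claw 93 --force 30

```text
time: 1.77
tool_pos: [0.5729, -0.1226, 0.4045]
tcp_rot: [5.4, 90.0, 179.9]
ft_force: [0.7, -1.3, -0.3]
width: 1.001
```

Run:
```python
from nav import *
to((.632,-.009,.404),-5.6)
```

```text
t 1.7667 tcp [ 0.5729 -0.1226  0.4045] F [ 0.66 -1.29 -0.29] T [ 0.047 -0.052 -0.004] w 93.1 q7 -85.5
toolx [-5.e-04  0.e+00 -1.e+00] jaw [-0.097  -0.9953  0.    ] jaw ang -95.57
twist options [-3.141e+00  6.000e-04]
shift mm now-axes [   0.5 -118.8  -47.8]  after-twist axes [   0.5 -118.9  -47.7]
```

Request:
move_arm --plan "0 -30 -12 0;0 -30 -12 0;0 -25 -10 0;0 -15 -6 0;0 0 0 0;0 0 0 0;0 0 0 0"

```text
time: 2.35
tool_pos: [0.6213, -0.0305, 0.4045]
tcp_rot: [52.3, 89.9, -133.4]
ft_force: [-0.2, -0.0, 0.6]
width: 1.0
```

Run:
```python
from nav import *; from h import *
from bench import grab_frame
to((.632,-.009,.404),-5.6)
cv2.imwrite('pics/s1.png',grab_frame('scene'));cv2.imwrite('pics/t1.png',grab_frame('top'))
crop('pics/s1.png','pics/cs3.png',220,90,150,200,3); crop('pics/t1.png','pics/ct4.png',240,120,110,110,5)
s=arm.sense();p=s['tool_pos'];print(w2p('scene',[p+[0,0,-.186],p+[0,0,-.167]]),w2p('top',[p+[0,0,-.186]]))
```

```text
t 2.35 tcp [ 0.6213 -0.0305  0.4045] F [-0.16 -0.05  0.65] T [0.094 0.002 0.029] w 93.0 q7 -94.7
toolx [-9.e-04 -1.e-03 -1.e+00] jaw [-0.0987 -0.9951  0.0011] jaw ang -95.67
twist options [ 3.1404e+00 -1.2000e-03]
shift mm now-axes [  0.5 -22.5  -8.5]  after-twist axes [  0.5 -22.5  -8.5]
[[273.50705834 200.95742753]
 [273.22112644 193.63654298]] [[301.66499123 177.98693681]]
```

View pics/cs3.png

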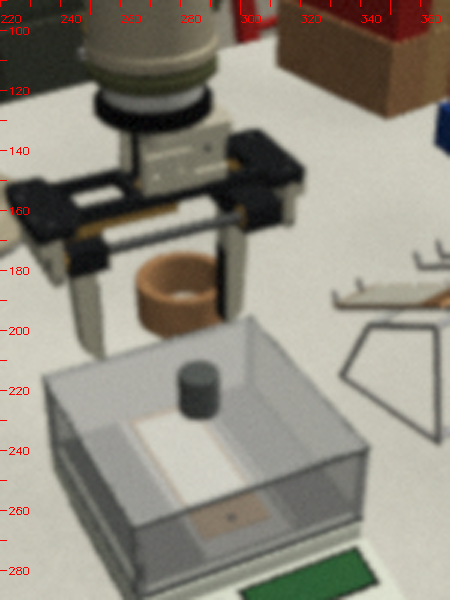

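View pics/ct4.png

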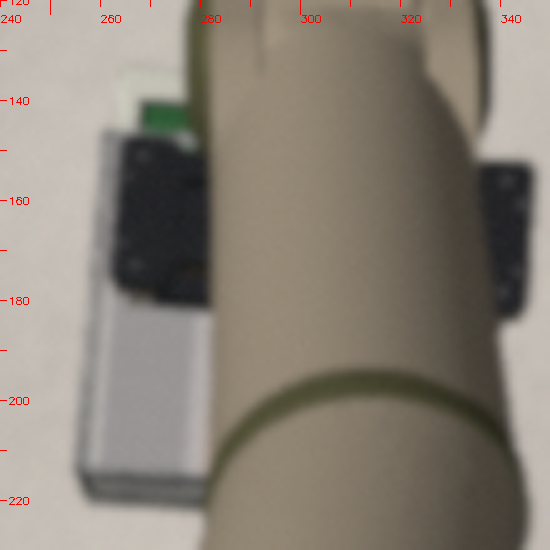

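The fingertips show at about (251,208) and (297,196) in the scene view. Their midpoint matches the prediction, so I'll go above the knob and then down.

Request:
move_arm --plan "0 -12 -5 0;0 -10.5 -3.5 0;0 0 0 0;0 0 0 0;10 0 0 0;15 0 0 0;15 0 0 0;15 0 0 0;12 0 0 0;0 0 0 0;0 0 0 0"

```text
time: 3.37
tool_pos: [0.6324, -0.0076, 0.3369]
tcp_rot: [16.4, 89.9, -169.2]
ft_force: [0.0, 0.1, 0.2]
width: 0.999
```

Run:
```python
from nav import *; from h import *
from bench import grab_frame
to((.632,-.009,.337),-5.6)
cv2.imwrite('pics/s2.png',grab_frame('scene'))
crop('pics/s2.png','pics/cs4.png',220,130,150,120,5)
```

```text
t 3.3667 tcp [ 0.6324 -0.0076  0.3369] F [0.05 0.15 0.25] T [ 0.039 -0.002 -0.008] w 92.9 q7 -96.2
toolx [-1.6e-03 -3.0e-04 -1.0e+00] jaw [-9.740e-02 -9.952e-01  5.000e-04] jaw ang -95.59
twist options [-3.1414e+00  2.0000e-04]
shift mm now-axes [-0.1  1.4  0.3]  after-twist axes [-0.1  1.4  0.3]
```

View pics/cs4.png

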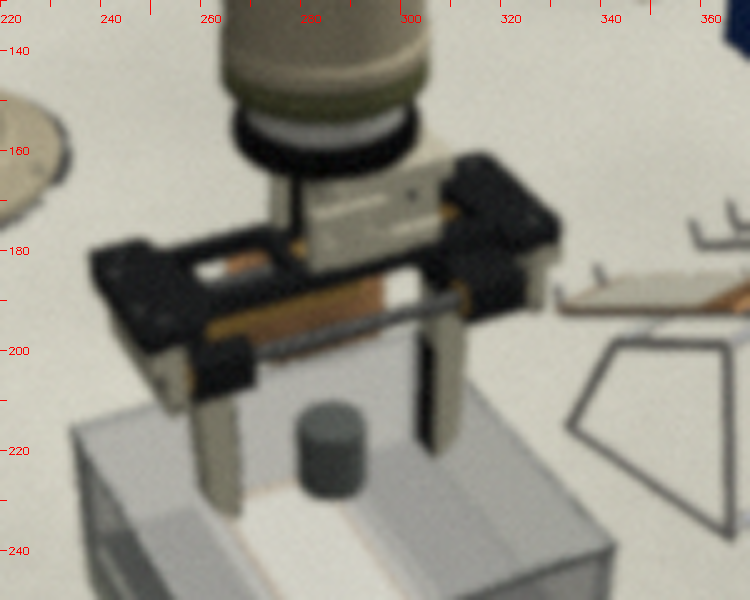

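The knob (286,220) stands midway between the fingertips (263,231) and (305,219), so I'll close on it.

Request:
move_arm --plan "0 0 0 0;0 0 0 0;0 0 0 0;0 0 0 0;0 0 0 0;0 0 0 0;0 0 0 0;0 0 0 0;0 0 0 0;0 0 0 0;0 0 0 0;0 0 0 0" --claw 20 --force 40

```text
time: 4.42
tool_pos: [0.6326, -0.0072, 0.3377]
tcp_rot: [-58.3, 90.0, 116.1]
ft_force: [0.4, 1.2, 0.3]
width: 0.335
```

Request:
move_arm --plan "-3 0 0 0;-6 0 0 0;-10 0 0 0;-15 0 0 0;-15 0 0 0;-15 0 0 0;-15 0 0 0;-8 0 0 0;-3 0 0 0;0 0 0 0"

```text
time: 5.25
tool_pos: [0.6325, -0.0074, 0.4286]
tcp_rot: [-171.1, 89.9, 3.3]
ft_force: [0.2, -0.3, -3.8]
width: 0.336
```

Run:
```python
from nav import *; from h import *
from bench import grab_frame
to((.506,-.360,.427),-5.5)
cv2.imwrite('pics/s3.png',grab_frame('scene'))
```

```text
t 5.25 tcp [ 0.6325 -0.0074  0.4286] F [ 0.23 -0.26 -3.76] T [0.039 0.01  0.054] w 31.2 q7 -96.8
toolx [ 1.3e-03  1.0e-04 -1.0e+00] jaw [-9.710e-02 -9.953e-01 -2.000e-04] jaw ang -95.57
twist options [ 3.1404e+00 -1.2000e-03]
shift mm now-axes [  1.4 363.2  91.7]  after-twist axes [  1.4 363.1  92.1]
```

View pics/s3.png

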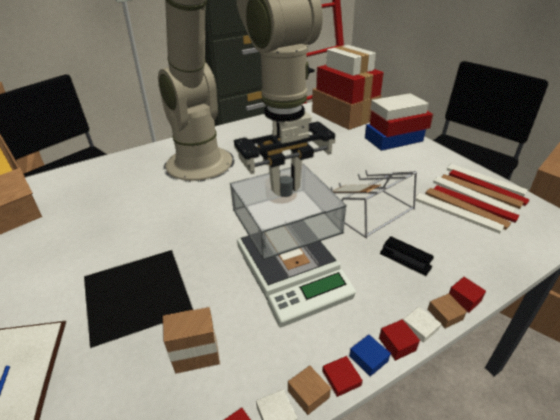

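The cover hangs level from the fingers at (288,205). The tray with the pack is uncovered at (290,258). Next I'll carry the cover to the mat.

Request:
move_arm --plan "0 8 2 0;0 16 4 0;0 24 6 0;0 30 7.6 0;0 30 7.6 0;0 30 7.6 0;0 30 7.6 0;0 30 7.6 0;0 30 7.6 0;0 30 7.6 0;0 30 7.6 0;0 30 7.6 0;0 24 6 0;0 15 4 0;0 6 1.5 0;0 0 0 0;0 0 0 0;0 0 0 0"

```text
time: 6.8
tool_pos: [0.5063, -0.3585, 0.4274]
tcp_rot: [-72.5, 89.9, 102.0]
ft_force: [-0.0, 0.2, -3.4]
width: 0.335
```

Run:
```python
from nav import *; from h import *
from bench import grab_frame
to((.506,-.360,.27),-5.5)
cv2.imwrite('pics/s4.png',grab_frame('scene'))
crop('pics/s4.png','pics/cs5.png',50,140,200,200,3)
```

```text
t 6.8 tcp [ 0.5063 -0.3585  0.4274] F [-0.04  0.17 -3.41] T [ 0.064 -0.004  0.023] w 31.2 q7 -61.1
toolx [-2.e-04  1.e-03 -1.e+00] jaw [-0.0955 -0.9954 -0.001 ] jaw ang -95.48
twist options [-3.1413e+00  3.0000e-04]
shift mm now-axes [1.574e+02 1.700e+00 1.000e-01]  after-twist axes [1.574e+02 1.700e+00 1.000e-01]
```

View pics/cs5.png

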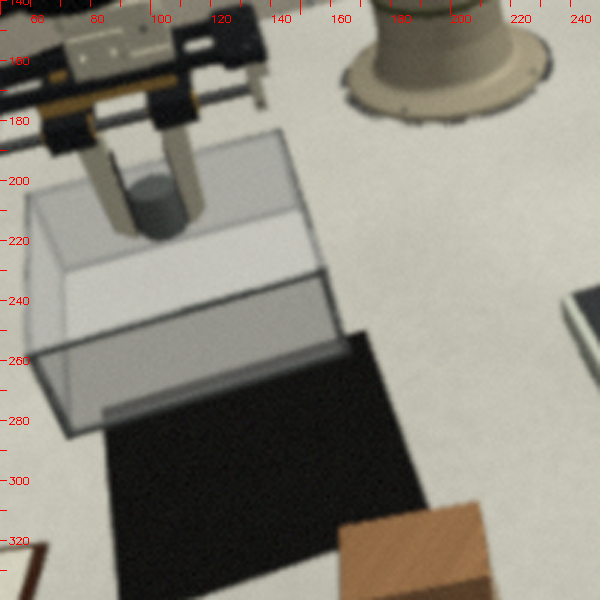

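The cover hangs level over the mat and clear of the carton. Next I'll lower it.

Request:
move_arm --plan "5 0 0 0;10 0 0 0;18 0 0 0;22 0 0 0;22 0 0 0;22 0 0 0;18 0 0 0;14 0 0 0;8 0 0 0;5 0 0 0;4 0 0 0;3 0 0 0;2 0 0 0;1 0 0 0;0 0 0 0;0 0 0 0"

```text
time: 8.18
tool_pos: [0.506, -0.3597, 0.2742]
tcp_rot: [153.7, 90.0, -31.8]
ft_force: [0.5, 0.0, -2.6]
width: 0.335
```

Request:
move_arm --plan "1 0 0 0;1 0 0 0;1 0 0 0;0.5 0 0 0;0 0 0 0;0 0 0 0"

```text
time: 8.68
tool_pos: [0.5059, -0.3597, 0.2701]
tcp_rot: [-6.2, 90.0, 168.3]
ft_force: [0.7, -0.2, -3.3]
width: 0.341
```

Request:
move_arm --plan "0.5 0 0 0;0.5 0 0 0;0.5 0 0 0;0 0 0 0;0 0 0 0"

```text
time: 9.1
tool_pos: [0.5059, -0.3597, 0.2696]
tcp_rot: [170.0, 90.0, -15.6]
ft_force: [-2.0, 1.2, 7.0]
width: 0.337
```

Contact: the vertical force has swung from -3 to +7 N. I'll release and rise.

Request:
move_arm --plan "0 0 0 0;0 0 0 0;0 0 0 0;0 0 0 0;0 0 0 0;0 0 0 0;0 0 0 0;0 0 0 0;0 0 0 0" --claw 90

```text
time: 9.85
tool_pos: [0.5059, -0.3597, 0.2687]
tcp_rot: [25.6, 90.0, -160.0]
ft_force: [-1.1, -0.2, 0.3]
width: 0.928
```

Request:
move_arm --plan "-5 0 0 0;-15 0 0 0;-25 0 0 0;-30 0 0 0;-30 0 0 0;-30 0 0 0;-20 0 0 0;0 0 0 0"

```text
time: 10.52
tool_pos: [0.5063, -0.3603, 0.4288]
tcp_rot: [155.1, 89.6, -30.5]
ft_force: [0.9, -0.5, 0.5]
width: 0.968
```

Run:
```python
from nav import *; from h import *
from bench import grab_frame
to((.64,-.009,.4),-6)
cv2.imwrite('pics/s5.png',grab_frame('scene'));cv2.imwrite('pics/t5.png',grab_frame('top'))
crop('pics/s5.png','pics/cs6.png',220,180,140,150,4); crop('pics/t5.png','pics/ct5.png',240,120,110,110,5)
```

```text
t 10.5167 tcp [ 0.5063 -0.3603  0.4288] F [ 0.9  -0.49  0.5 ] T [ 0.072 -0.022 -0.02 ] w 90.0 q7 -61.0
toolx [ 0.0063 -0.0037 -1.    ] jaw [-0.0973 -0.9952  0.0031] jaw ang -95.59
twist options [-3.1343  0.0073]
shift mm now-axes [  28.3 -362.7  -98.7]  after-twist axes [  28.3 -363.4  -96. ]
```

View pics/s5.png

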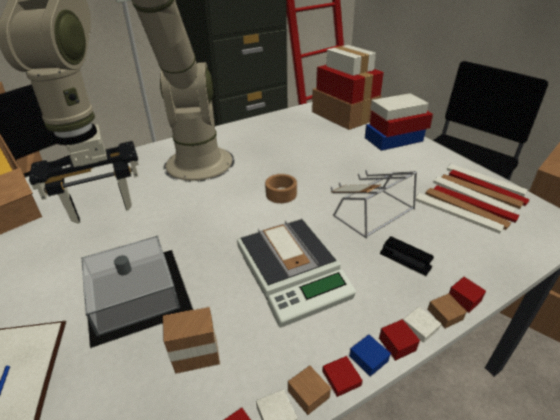

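View pics/cs6.png

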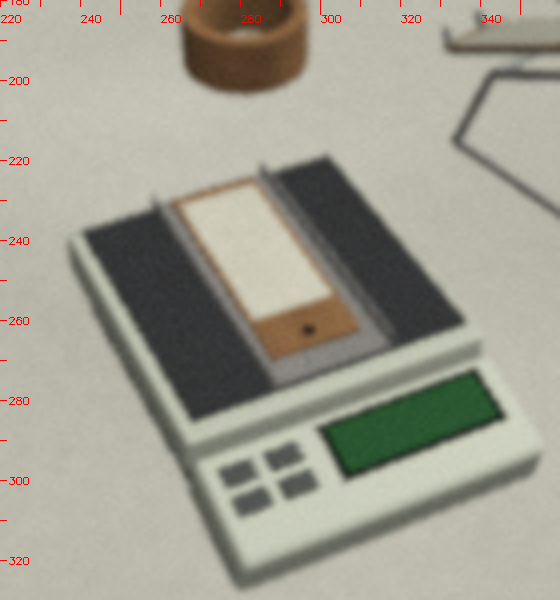

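View pics/ct5.png

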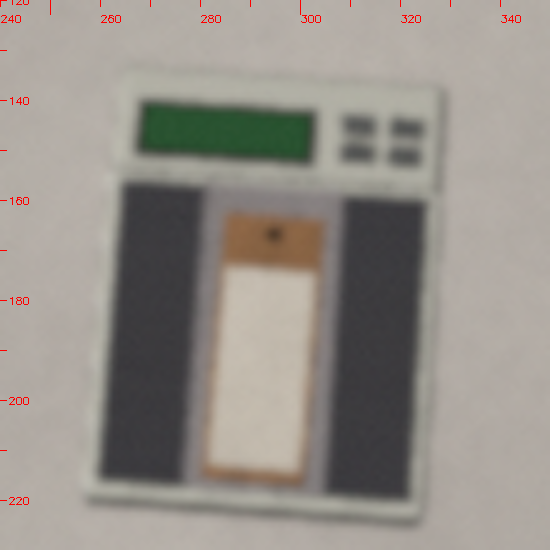

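Run:
```python
from h import *
def rep(s,n,uv,z):
    c=p2w(n,uv,z); f=(c[0]+c[1])/2; b=(c[2]+c[3])/2; d=f-b
    print(s,n,'mid',np.round((f+b)/2,4),'far',np.round(f[:2],4),'near',np.round(b[:2],4),'yaw',np.degrees(np.arctan2(d[1],d[0])),'len',np.linalg.norm(d),'wid',np.linalg.norm(c[0]-c[1]),np.linalg.norm(c[2]-c[3]))
rep('pack','top',[(285,162.4),(305,163.2),(300.6,216.4),(280.6,215)],.083)
rep('tray','top',[(280.8,158),(308.4,159.6),(304.8,218),(276.6,216.4)],.084)
S=lambda x,y:(220+x/4,180+y/4)
rep('pack','scene',[S(268,362),S(360,327),S(253,180),S(170,205)],.083)
rep('tray','scene',[S(275,385),S(393,342),S(263,168),S(153,200)],.085)
T=lambda x,y:(240+x/5,120+y/5)
rep('housing','top',[T(112,170),T(437,190),T(418,524),T(83,502)],.070)
```

```text
pack top mid [ 0.6244 -0.01    0.083 ] far [ 0.6985 -0.018 ] near [ 0.5504 -0.002 ] yaw -6.1524575346228145 len 0.1489763494470606 wid 0.055364954952749006 0.05440879160335683
tray top mid [ 0.6279 -0.0097  0.084 ] far [ 0.7097 -0.0171] near [ 0.5461 -0.0022] yaw -5.234864881094084 len 0.16431107522340313 wid 0.07653731879691394 0.07655455066671815
pack scene mid [ 0.6275 -0.008   0.083 ] far [ 0.7002 -0.0162] near [5.547e-01 2.000e-04] yaw -6.447919990730442 len 0.14641633642212218 wid 0.058285720150040216 0.05645882941460817
tray scene mid [ 0.6342 -0.007   0.085 ] far [ 0.7199 -0.0156] near [0.5485 0.0015] yaw -5.692558914431431 len 0.17232422100130898 wid 0.07292071141854638 0.07470183169643055
housing top mid [ 0.6277 -0.0092  0.07  ] far [ 0.7218 -0.0183] near [ 5.335e-01 -1.000e-04] yaw -5.530101166402891 len 0.18920563646744082 wid 0.18233363228728325 0.1835101949172505
```

Request:
move_arm --plan "0 -36.3 -9.8 0;0 -36.3 -9.8 0;0 -36.3 -9.8 0;0 -36.3 -9.8 0;0 -36.3 -9.8 0;0 -36.3 -9.8 0;0 -36.3 -9.8 0;0 -36.3 -9.8 0;0 -36.3 -9.8 0;0 -36.3 -9.8 0;0 0 0 0.008;0 0 0 0;0 0 0 0" --claw 15 --force 20

```text
time: 11.7
tool_pos: [0.6383, -0.0082, 0.4223]
tcp_rot: [24.2, 89.8, -161.8]
ft_force: [0.1, -1.0, 0.1]
width: 0.162
```

Run:
```python
from nav import *
to((.641,-.0105,.280),-5.9)
```

```text
t 11.7 tcp [ 0.6383 -0.0082  0.4223] F [ 0.13 -0.97  0.13] T [0.008 0.038 0.032] w 15.1 q7 -96.8
toolx [-2.5e-03 -8.0e-04 -1.0e+00] jaw [-0.1046 -0.9945  0.0011] jaw ang -96.01
twist options [ 3.1397e+00 -1.8000e-03]
shift mm now-axes [142.3   1.8  -3.3]  after-twist axes [142.3   1.8  -3.3]
```

Request:
move_arm --plan "15 1.8 -3 0;25 0 0 0;25 0 0 0;25 0 0 0;22 0 0 0;16 0 0 0;8 0 0 0;4 0 0 0;2 0 0 0;0 0 0 0;0 0 0 0"

```text
time: 12.62
tool_pos: [0.6417, -0.0104, 0.2826]
tcp_rot: [-177.8, 89.9, -3.9]
ft_force: [0.4, 0.6, -0.3]
width: 0.156
```

Run:
```python
from nav import *; from h import *
from bench import grab_frame
to((.641,-.0105,.269),-5.9)
cv2.imwrite('pics/s6.png',grab_frame('scene'))
crop('pics/s6.png','pics/cs7.png',220,150,140,150,4)
```

```text
t 12.6167 tcp [ 0.6417 -0.0104  0.2826] F [ 0.39  0.61 -0.26] T [ 0.04   0.008 -0.01 ] w 14.5 q7 -95.6
toolx [ 1.3e-03 -1.0e-04 -1.0e+00] jaw [-0.1054 -0.9944 -0.    ] jaw ang -96.05
twist options [ 3.1389e+00 -2.6000e-03]
shift mm now-axes [13.6  0.2  0.7]  after-twist axes [13.6  0.2  0.7]
```

View pics/cs7.png

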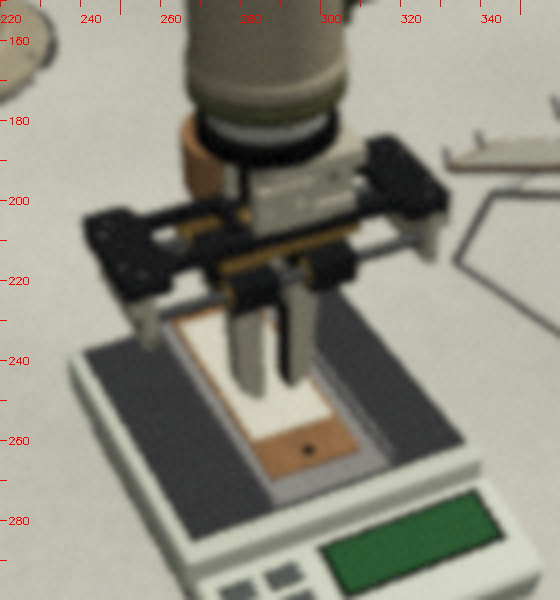

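The fingertips (about (282,248) and (292,245)) are centred over the pack's width, so I'll press down gently.

Request:
move_arm --plan "4 0 0 0;3 0 0 0;2 0 0 0;1.5 0 0 0;1 0 0 0;0.5 0 0 0;0 0 0 0;0 0 0 0"

```text
time: 13.33
tool_pos: [0.6415, -0.01, 0.2697]
tcp_rot: [36.6, 90.0, -149.4]
ft_force: [0.1, 0.3, 0.1]
width: 0.16
```

Request:
move_arm --plan "0.5 0 0 0;0.5 0 0 0;0 0 0 0;0 0 0 0"

```text
time: 13.67
tool_pos: [0.6414, -0.0101, 0.2695]
tcp_rot: [-162.5, 90.0, 11.5]
ft_force: [-1.9, 0.2, 7.6]
width: 0.162
```

Request:
move_arm --plan "0.5 0 0 0;0 0 0 0;0 0 0 0"

```text
time: 13.92
tool_pos: [0.6414, -0.0101, 0.2695]
tcp_rot: [-159.9, 90.0, 14.0]
ft_force: [-4.0, 0.1, 13.0]
width: 0.161
```

Request:
move_arm --plan "-0.3 0 1 0;0 0 2 0;0 0 3 0;0 0 4 0;0 0 4 0;0 0 4 0;0 0 4 0;0 0 4 0;0 0 4 0;0 0 0 0"

```text
time: 14.75
tool_pos: [0.6122, -0.0069, 0.2695]
tcp_rot: [-172.6, 89.8, 1.4]
ft_force: [1.1, 1.0, 7.9]
width: 0.157
```

Run:
```python
from nav import *; from h import *
from bench import grab_frame
to(None)
cv2.imwrite('pics/s7.png',grab_frame('scene'))
crop('pics/s7.png','pics/cs8.png',220,150,140,150,4)
```

```text
t 14.75 tcp [ 0.6122 -0.0069  0.2695] F [1.09 1.01 7.86] T [-0.054 -0.382  0.001] w 14.6 q7 -95.9
toolx [ 3.6e-03  1.0e-04 -1.0e+00] jaw [-1.051e-01 -9.945e-01 -5.000e-04] jaw ang -96.03
```

View pics/cs8.png

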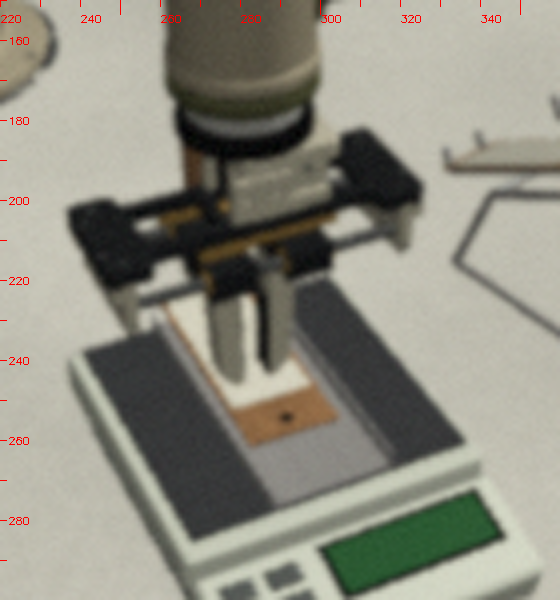

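The pack moves with the fingers, with its brown end now at about (293,256). I'll drag on by about 27 mm.

Request:
move_arm --plan "0 0 2 0;0 0 3 0;0 0 4 0;0 0 4 0;0 0 4 0;0 0 4 0;0 0 3 0;0 0 2 0;0 0 1 0;0 0 0 0;0 0 0 0;-3 0 0 0;-10 0 0 0;-20 0 0 0;-25 0 0 0;-25 0 0 0;-20 0 0 0;0 0 0 0;0 0 0 0"

```text
time: 16.38
tool_pos: [0.5845, -0.0041, 0.3728]
tcp_rot: [-165.4, 89.9, 8.6]
ft_force: [0.0, -0.4, -0.4]
width: 0.164
```

Run:
```python
from nav import *; from h import *
from bench import grab_frame
to((.48,.03,.36),-6)
cv2.imwrite('pics/s8.png',grab_frame('scene'));cv2.imwrite('pics/t8.png',grab_frame('top'))
crop('pics/s8.png','pics/cs9.png',220,170,140,130,5);crop('pics/t8.png','pics/ct9.png',240,120,110,120,5)
```

```text
t 16.3833 tcp [ 0.5845 -0.0041  0.3728] F [ 0.03 -0.42 -0.38] T [ 0.009  0.028 -0.04 ] w 15.2 q7 -97.1
toolx [ 1.7e-03  3.0e-04 -1.0e+00] jaw [-1.050e-01 -9.945e-01 -4.000e-04] jaw ang -96.03
twist options [ 3.1411e+00 -5.0000e-04]
shift mm now-axes [ 12.7 -22.9 107.5]  after-twist axes [ 12.7 -22.9 107.5]
```

View pics/cs9.png

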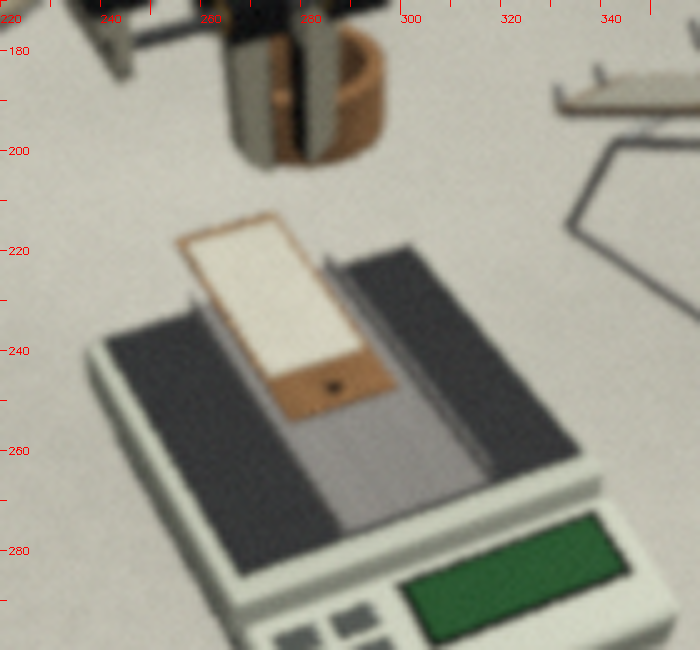

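View pics/ct9.png

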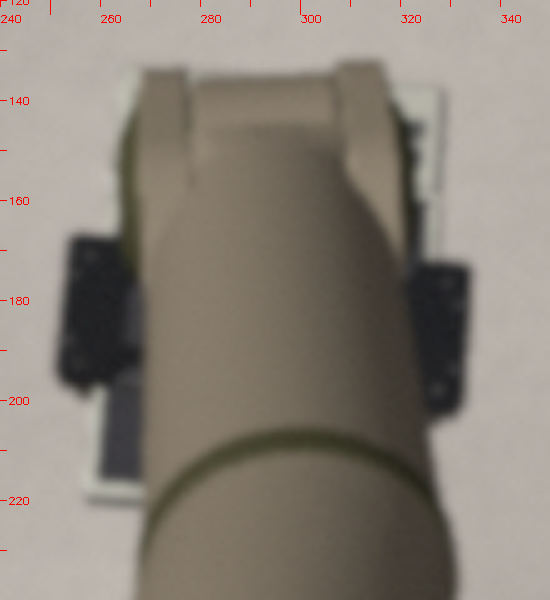

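The pack sticks out over the open end. In the scene view its near end runs (255.6,218)–(274.4,212.4) and its far end (278.6,254)–(299.6,247).

Run:
```python
from h import *
S=lambda x,y:(220+x/5,170+y/5)
c=p2w('scene',[S(293,421),S(398,384),S(274,212),S(177,240)],.083);f=(c[0]+c[1])/2; b=(c[2]+c[3])/2; d=f-b
print((f+b)/2,f,b,np.degrees(np.arctan2(d[1],d[0])),np.linalg.norm(d))
c=p2w('scene',[S(345,530),S(490,470),S(330,262),S(195,300)],.085);f=(c[0]+c[1])/2; b=(c[2]+c[3])/2; d=f-b
print((f+b)/2,f,b,np.degrees(np.arctan2(d[1],d[0])),np.linalg.norm(d))
```

```text
[0.57189532 0.00059737 0.083     ] [ 0.64575015 -0.0076608   0.083     ] [0.49804049 0.00885553 0.083     ] -6.380095537267294 0.14863018820349122
[ 0.63373783 -0.00596134  0.085     ] [ 0.71767409 -0.0140727   0.085     ] [0.54980158 0.00215003 0.085     ] -5.5197614529741825 0.1686545505026165
```

Request:
move_arm --plan "0 0 15 0;0 -1.3 20 0;0 -1 20 0;0 0 15 0;0 0 0 0;0 0 0 0;0 0 0 0;0 0 0 0;0 0 0 0" --claw 90

```text
time: 17.23
tool_pos: [0.5161, 0.0055, 0.3712]
tcp_rot: [101.8, 90.0, -84.2]
ft_force: [-0.7, -0.0, 0.2]
width: 0.759
```

Run:
```python
from nav import *; from h import *
from bench import grab_frame
to((.515,.005,.251),-6.2)
cv2.imwrite('pics/t9.png',grab_frame('top'));crop('pics/t9.png','pics/ct10.png',240,120,110,120,5)
```

```text
t 17.2333 tcp [0.5161 0.0055 0.3712] F [-0.66 -0.02  0.2 ] T [ 0.002  0.044 -0.021] w 70.5 q7 -99.0
toolx [ 0.e+00 -2.e-04 -1.e+00] jaw [-1.052e-01 -9.945e-01  2.000e-04] jaw ang -96.04
twist options [-3.1388e+00  2.8000e-03]
shift mm now-axes [120.2   0.6   1.1]  after-twist axes [120.2   0.6   1.1]
```

View pics/ct10.png

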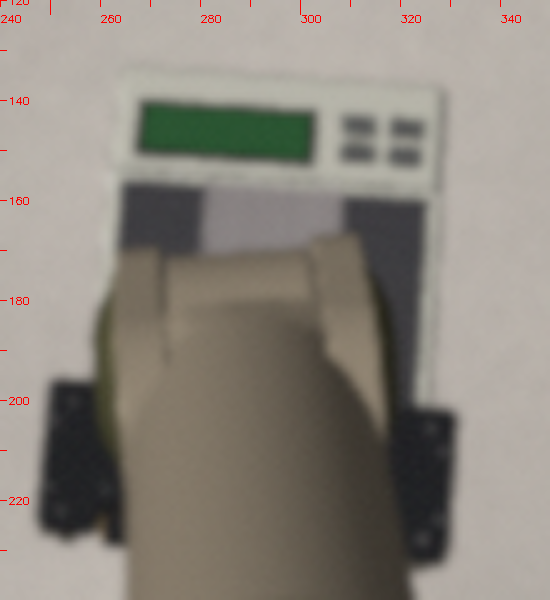

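The arm hides the pack from above, so the scene view will have to serve. I'll descend partway, then check.

Request:
move_arm --plan "10 0.5 0 0;20 0 0 0;20 0 0 0;15 0 0 0;8 0 0 0;0 0 0 0;0 0 0 0"

```text
time: 17.87
tool_pos: [0.5154, 0.005, 0.2981]
tcp_rot: [17.6, 89.9, -168.5]
ft_force: [-0.1, -0.6, 0.4]
width: 0.966
```

Run:
```python
from nav import *; from h import *
from bench import grab_frame
to((.515,.005,.250),-6.2)
cv2.imwrite('pics/s10.png',grab_frame('scene'));crop('pics/s10.png','pics/cs10.png',210,130,140,130,5)
```

```text
t 17.8667 tcp [0.5154 0.005  0.2981] F [-0.07 -0.63  0.35] T [0.043 0.021 0.043] w 89.8 q7 -98.0
toolx [-1.e-03 -2.e-04 -1.e+00] jaw [-1.051e-01 -9.945e-01  3.000e-04] jaw ang -96.04
twist options [-3.1387e+00  2.9000e-03]
shift mm now-axes [48.1  0.   0.4]  after-twist axes [48.1  0.   0.4]
```

View pics/cs10.png

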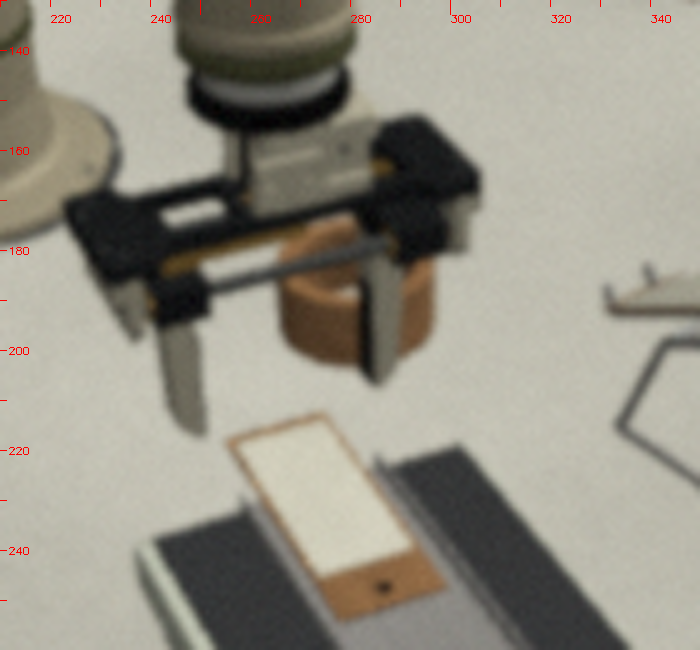

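The fingertips (250,216) and (285,206) will straddle the pack's near end. I'll go down and close.

Request:
move_arm --plan "8 0 0 0;14 0 0 0;12 0 0 0;8 0 0 0;4 0 0 0;2 0 0 0;0 0 0 0;0 0 0 0"

```text
time: 18.58
tool_pos: [0.5155, 0.0051, 0.2508]
tcp_rot: [-170.5, 90.0, 3.5]
ft_force: [-0.4, -0.8, -0.9]
width: 0.967
```

Run:
```python
from nav import *; from h import *
from bench import grab_frame
to((.515,.005,.250),-6.2)
cv2.imwrite('pics/s11.png',grab_frame('scene'));crop('pics/s11.png','pics/cs11.png',210,150,140,120,5)
```

```text
t 18.5833 tcp [0.5155 0.0051 0.2508] F [-0.36 -0.83 -0.88] T [ 0.05  -0.013 -0.031] w 90.0 q7 -97.6
toolx [ 5.e-04  0.e+00 -1.e+00] jaw [-1.050e-01 -9.945e-01 -1.000e-04] jaw ang -96.03
twist options [-3.1386e+00  3.0000e-03]
shift mm now-axes [0.8 0.1 0.4]  after-twist axes [0.8 0.1 0.4]
```

View pics/cs11.png

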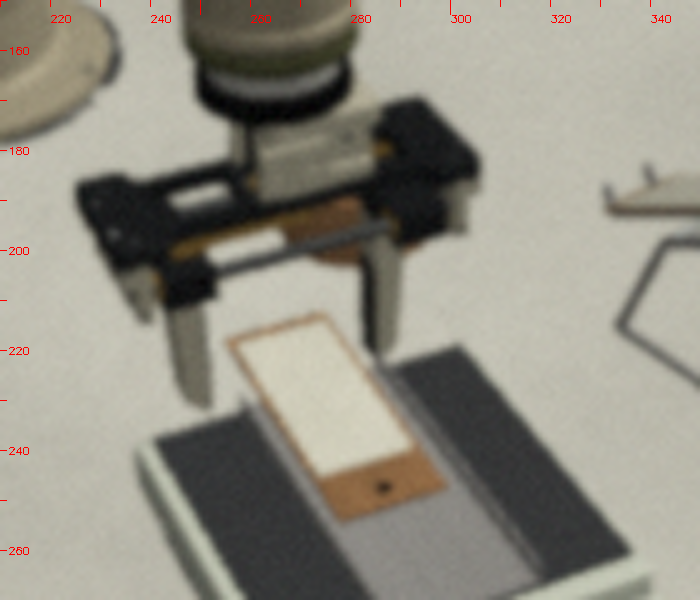

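The pack's near end lies between the fingers, so I'll close.

Request:
move_arm --plan "0 0 0 0;0 0 0 0;0 0 0 0;0 0 0 0;0 0 0 0;0 0 0 0;0 0 0 0;0 0 0 0;0 0 0 0;0 0 0 0" --claw 46 --force 25

```text
time: 19.47
tool_pos: [0.5153, 0.0051, 0.2505]
tcp_rot: [8.1, 90.0, -177.9]
ft_force: [0.3, 0.5, -0.0]
width: 0.592
```

Request:
move_arm --plan "-2 0 0 0;-4 0 0 0;-6 0 0 0;-8 0 0 0;-8 0 0 0;-8 0 0 0;-5 0 0 0;-2 0 0 0;0 0 0 0;0 0 0 0"

```text
time: 20.3
tool_pos: [0.5153, 0.0051, 0.2936]
tcp_rot: [-158.0, 90.0, 16.0]
ft_force: [-0.1, -0.6, -0.6]
width: 0.595
```

Run:
```python
from nav import *; from h import *
from bench import grab_frame
to(None)
cv2.imwrite('pics/s12.png',grab_frame('scene'));crop('pics/s12.png','pics/cs12.png',210,130,140,130,5)
```

```text
t 20.3 tcp [0.5153 0.0051 0.2936] F [-0.14 -0.64 -0.6 ] T [0.006 0.078 0.037] w 55.3 q7 -97.9
toolx [ 2.e-04  0.e+00 -1.e+00] jaw [-1.049e-01 -9.945e-01 -1.000e-04] jaw ang -96.02
```

View pics/cs12.png

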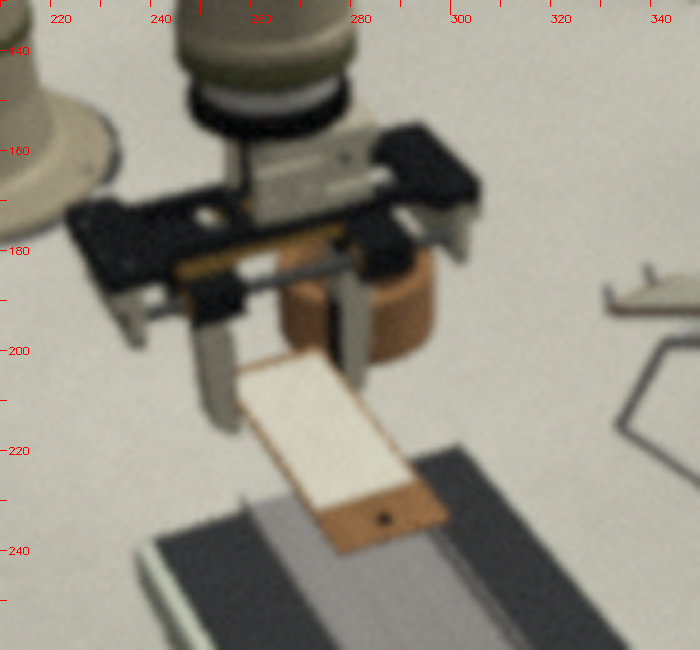

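Run:
```python
from h import *
from scipy.optimize import least_squares
from scipy.spatial.transform import Rotation as Ro
obs=[((278,241),(.15,.0-.028)),((299.6,233.4),(.15,.028)),((274.4,199.6),(0,.028))]
def pts(P):
    R=Ro.from_euler('ZY',[P[3],P[4]]).as_matrix()
    return [np.array(P[:3])+R@np.array([a,b,0.0015]) for _,(a,b) in obs]
f=lambda P:(w2p('scene',pts([P[0],P[1],.125,P[2],P[3]]))-np.array([o for o,_ in obs])).ravel()
r=least_squares(f,[.497,.009,-.1,0],x_scale=[.1,.1,.1,.1]);print(r.x,np.degrees(r.x[2:]),r.fun)
```

```text
[ 0.5001576   0.00671649 -0.11130774 -0.00677957] [-6.37746369 -0.38844074] [-0.40835509 -0.29647952  0.57290994  0.3184162  -0.17676376 -0.06497717]
```

The pack is held level; the fit gives about 0.4° of droop. Next I'll recheck the bay with each camera separately.

```bash
python3 - <<'E' 2>&1 | grep -v cover
from m import *
obs[4]=('scene',(360.3,179.3),0,-.017,-.0035); obs[5]=('scene',(367.3,175.8),0,.017,-.0035)
for sel in (obs[:4],obs[4:]):
    f=lambda P:np.concatenate([w2p(n,[bp(P,x,y,z)])[0]-uv for n,uv,x,y,z in sel]+[[(P[2]-.118)*1]])
    r=least_squares(f,[.45,.38,.1]); print(r.x)
P=[.4535,.379,.118]
for n,src,cr in (('top','pics/t8.png',(110,170,120,100,6)),('scene','pics/s8.png',(320,150,110,100,6))):
    im=cv2.imread(src); x,y,w,h,s=cr; c=cv2.resize(im[y:y+h,x:x+w],None,fx=s,fy=s,interpolation=cv2.INTER_CUBIC)
    for yy in(.017,-.017):
        a=(w2p(n,[bp(P,0,yy,.015),bp(P,0,yy,-.0035),bp(P,.175,yy,-.0035)])-[x,y]+.5)*s
        cv2.polylines(c,[a.astype(np.int32)],False,(0,0,255),1)
    q=(w2p(n,[bp(P,.011,.028-.0,.0015),bp(P,.011,-.028,.0015),bp(P,.161,-.028,.0015),bp(P,.161,.028,.0015)])-[x,y]+.5)*s
    cv2.polylines(c,[q.astype(np.int32)],True,(0,160,0),1)
    cv2.imwrite(f'pics/ov_{n}.png',c)
E
```

```text
axis [-4.9056, -5.4864]
axis [-5.4333, -6.5875]
knobT [[0.6296, -0.0099, 0.181]]
knobS [[0.6329, -0.0059, 0.181]]
pack T [0.6265, -0.0096]
c [[0.7004, 0.0096, 0.083], [0.6972, -0.0456, 0.083], [0.5517, -0.0276, 0.083], [0.5568, 0.025, 0.083]]
-6.587492667042035
pack S [0.628, -0.0082]
c [[0.5507, -0.0259, 0.083], [0.5618, 0.0237, 0.083], [0.7007, 0.0138, 0.083], [0.6989, -0.0444, 0.083]]
mat T [0.5057, -0.3596]
-5.328847564466674
[0.45144717 0.37800264 0.12218996]
[0.45415174 0.37930849 0.16110765]
```

View pics/ov_top.png

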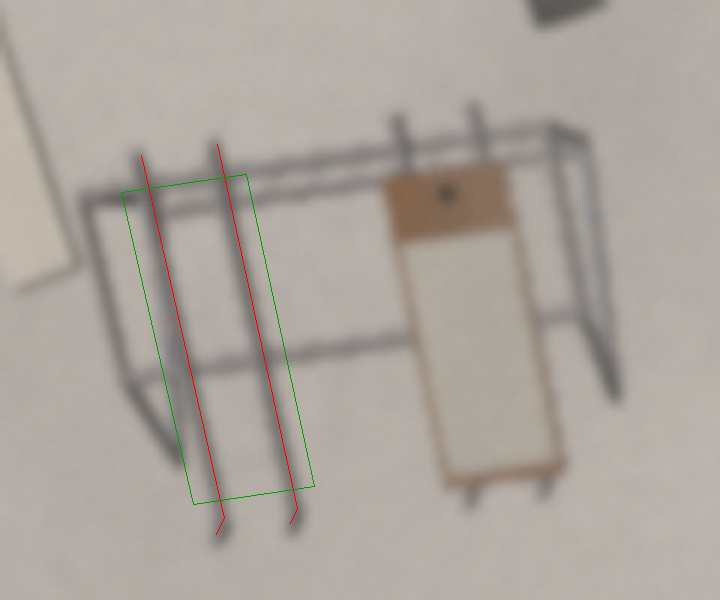

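View pics/ov_scene.png

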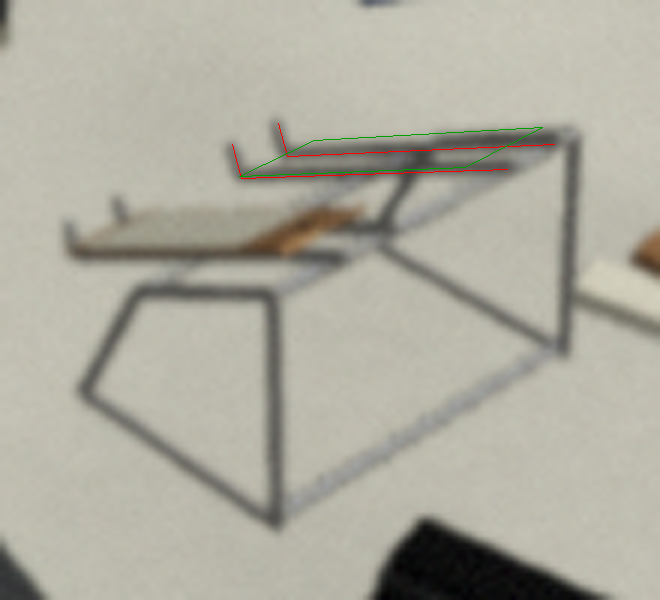

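```bash
cat > lay.py <<'E'
from nav import *
P=(.4525,.379,np.radians(6.7)); G=.133
def grip(th,s=.161,dz=0):
    th=np.radians(th); b=np.radians(28)
    h=s*np.cos(b)-G*np.cos(th); z=.055+s*np.sin(b)-G*np.sin(th)+.0015+dz+.169
    return np.array([P[0]+h*np.cos(P[2]),P[1]+h*np.sin(P[2]),z])
E
python3 - <<'E'
from lay import *
for t in (0,5,10,15,20,24,28): print(t,np.round(grip(t),4))
to(grip(0,dz=.05),7.0)
E
```

```text
0 [0.4616 0.3801 0.3011]
5 [0.4621 0.3801 0.2895]
10 [0.4636 0.3803 0.278 ]
15 [0.4661 0.3806 0.2667]
20 [0.4696 0.381  0.2556]
24 [0.473  0.3814 0.247 ]
28 [0.4771 0.3819 0.2386]
t 20.35 tcp [0.5153 0.0051 0.2934] F [-0.31  0.34  0.26] T [ 0.02   0.    -0.043] w 55.0 q7 -97.9
toolx [-3.e-04 -0.e+00 -1.e+00] jaw [-0.1049 -0.9945  0.    ] jaw ang -96.02
twist options [ 2.9144 -0.2272]
shift mm now-axes [ -57.7 -367.2   92.7]  after-twist axes [ -57.7 -378.7    7.6]
```

Request:
move_arm --plan "-4 0 0 -0.0284;-8 0 0 -0.0284;-12 0 0 -0.0284;-14 0 0 -0.0284;-14 0 0 -0.0284;-12 0 0 -0.0284;-8 0 0 -0.0284;-3 0 0 -0.0284;0 0 0 0"

```text
time: 21.1
tool_pos: [0.5154, 0.005, 0.3692]
tcp_rot: [178.4, 89.9, 5.5]
ft_force: [0.8, -0.2, -0.1]
width: 0.593
```

Request:
move_arm --plan "0 -8 0 0;0 -16 0 0;0 -24 0 0;0 -30 0.8 0;0 -30 0.8 0;0 -30 0.8 0;0 -30 0.8 0;0 -30 0.8 0;0 -30 0.8 0;0 -30 0.8 0;0 -30 0.8 0;0 -30 0.8 0;0 -26 0 0;0 -18 0 0;0 -10 0 0;0 -6 0 0;0 0 0 0;0 0 0 0;0 0 0 0"

```text
time: 22.68
tool_pos: [0.4626, 0.378, 0.3684]
tcp_rot: [74.2, 89.9, -98.9]
ft_force: [0.1, 0.4, -0.9]
width: 0.592
```

Run:
```python
from lay import *; from h import *
from bench import grab_frame
to(grip(0,dz=.02),7.0)
cv2.imwrite('pics/s13.png',grab_frame('scene'));crop('pics/s13.png','pics/cs13.png',290,60,140,150,4)
cv2.imwrite('pics/t13.png',grab_frame('top'));crop('pics/t13.png','pics/ct13.png',100,150,140,130,5)
```

```text
t 22.6833 tcp [0.4626 0.378  0.3684] F [ 0.15  0.4  -0.94] T [ 0.011  0.033 -0.016] w 55.1 q7 -126.8
toolx [-1.e-04 -9.e-04 -1.e+00] jaw [ 1.199e-01 -9.928e-01  9.000e-04] jaw ang -83.11
twist options [ 3.1396e+00 -2.0000e-03]
shift mm now-axes [47.3 -2.2  0.7]  after-twist axes [47.3 -2.2  0.7]
```

View pics/cs13.png

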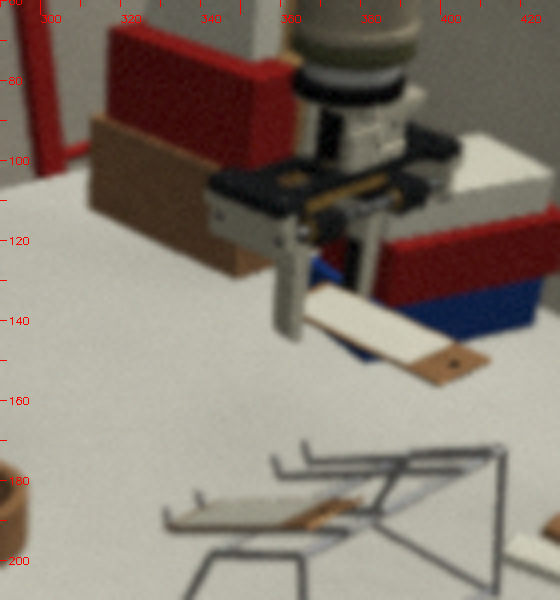

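View pics/ct13.png

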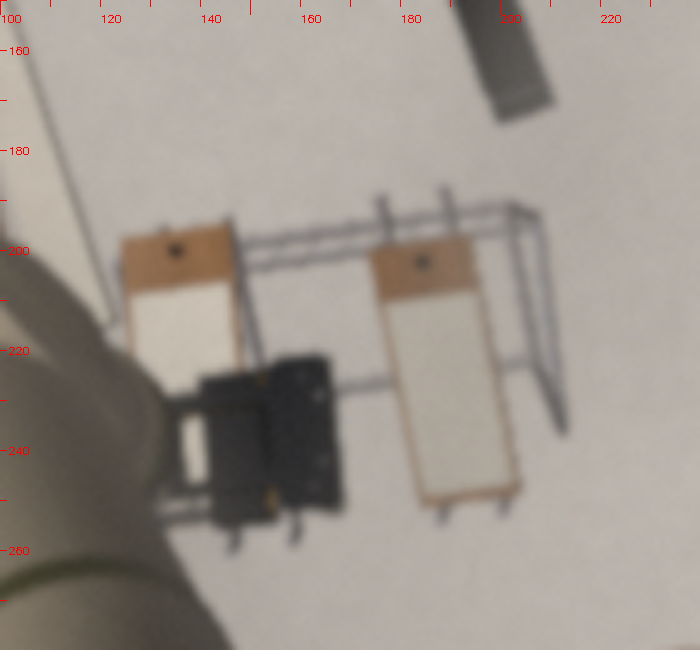

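Run:
```python
from h import *
c=p2w('top',[(124.4,197.6),(146.6,195)],.201); s=p2w('scene',[(290+435/4,60+385/4),(290+490/4,60+358/4)],.201)
P=(.4525,.379);a=np.radians(6.7)
for q in (c,s):
    m=q.mean(0)[:2]-P; print(q.mean(0), 'h',m@[np.cos(a),np.sin(a)],'y',m@[-np.sin(a),np.cos(a)],'wid',np.linalg.norm(q[0]-q[1]))
```

```text
[0.58934561 0.38765694 0.201     ] h 0.1369210565350414 y -0.007368058487244764 wid 0.05641222135009118
[0.59412302 0.38780496 0.201     ] h 0.1416831117768049 y -0.007778431908156526 wid 0.058914670248264404
```

The far end sits about 7 mm toward -y of the middle line. I'll correct by 3.5 mm and 1.5°, then lower to just above the wires.

Request:
move_arm --plan "4 -1.5 0 -0.013;8 -2 0 -0.013;10 0 0 0;10 0 0 0;8 0 0 0;5 0 0 0;2 0 0 0;0 0 0 0;0 0 0 0"

```text
time: 23.53
tool_pos: [0.4618, 0.3829, 0.3215]
tcp_rot: [53.3, 90.0, -118.3]
ft_force: [1.4, 1.2, 0.0]
width: 0.59
```

Run:
```python
from lay import *; from h import *
from bench import grab_frame
to(grip(0,dz=.0),7.0)
cv2.imwrite('pics/s14.png',grab_frame('scene'));crop('pics/s14.png','pics/cs14.png',290,80,140,130,5)
cv2.imwrite('pics/t14.png',grab_frame('top'));crop('pics/t14.png','pics/ct14.png',100,150,140,130,5)
```

```text
t 23.5333 tcp [0.4618 0.3829 0.3215] F [1.35 1.17 0.05] T [0.057 0.065 0.008] w 54.8 q7 -125.9
toolx [-0.e+00 -1.e-04 -1.e+00] jaw [ 1.474e-01 -9.891e-01  1.000e-04] jaw ang -81.52
twist options [-3.1158  0.0258]
shift mm now-axes [20.4  2.8  0.6]  after-twist axes [20.4  2.8  0.6]
```

View pics/cs14.png

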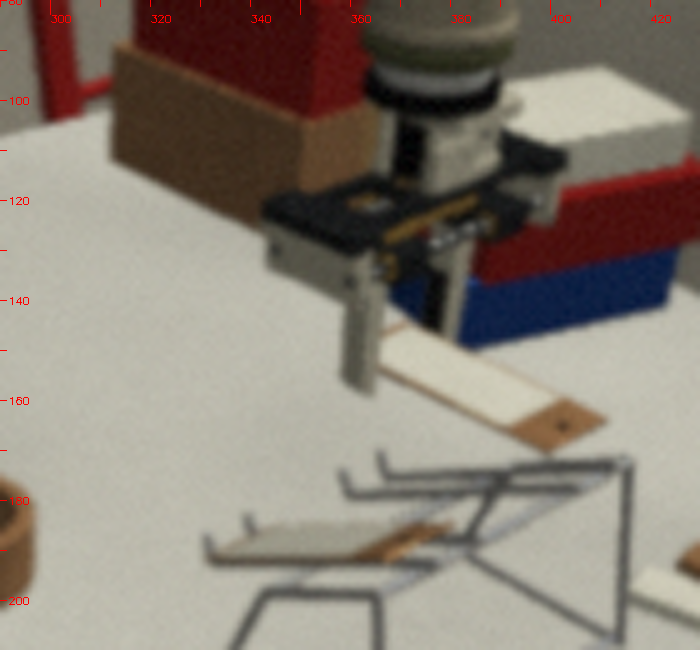

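View pics/ct14.png

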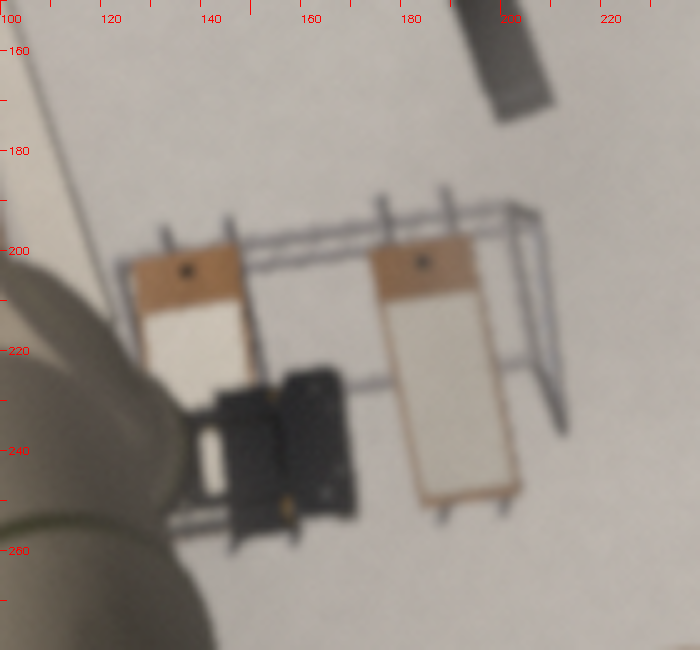

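Run:
```python
from h import *
c=p2w('top',[(126.6,202),(148.2,199)],.154); s=p2w('scene',[(290+548/5,80+453/5),(290+607/5,80+420/5)],.154)
P=(.4525,.379);a=np.radians(6.7)
for q in (c,s):
    m=q.mean(0)[:2]-P; print(q.mean(0), 'h',m@[np.cos(a),np.sin(a)],'y',m@[-np.sin(a),np.cos(a)],'wid',np.linalg.norm(q[0]-q[1]))
```

```text
[0.58826692 0.39649732 0.154     ] h 0.13688114297674647 y 0.0015377980996202044 wid 0.05693221165017988
[0.59498427 0.39706489 0.154     ] h 0.143618835735861 y 0.0013177708451265575 wid 0.053909179549666314
```

Aligned: y is +1.4 mm at the far end and +2.8 mm at the grip. I'll lower it along the arc so the far end lands on the wires and the pack turns in the fingers.

Request:
move_arm --plan "5 0 0 0;5 0 0 0;4 0 0 0;3 0 0 0;3 0 0 0;3 0 0 0;3 0 -0.2 0;3 0 -0.3 0;3 0 -0.3 0;3 0 -0.3 0;3 0 -0.4 0;3 0 -0.5 0;2 0 -0.3 0;0 0 0 0;0 0 0 0" --force 18

```text
time: 24.88
tool_pos: [0.464, 0.3832, 0.2784]
tcp_rot: [33.2, 90.0, -138.4]
ft_force: [-1.7, 0.2, 0.9]
width: 0.6
```

Run:
```python
from lay import *; from h import *
from bench import grab_frame
to(grip(20),7.0)
cv2.imwrite('pics/s15.png',grab_frame('scene'));crop('pics/s15.png','pics/cs15.png',290,80,140,130,5)
```

```text
t 24.8833 tcp [0.464  0.3832 0.2784] F [-1.72  0.18  0.87] T [ 0.047  0.16  -0.046] w 55.8 q7 -125.8
toolx [-2.e-04 -1.e-04 -1.e+00] jaw [ 1.475e-01 -9.891e-01  1.000e-04] jaw ang -81.52
twist options [-3.1158  0.0258]
shift mm now-axes [22.8  3.  -5.1]  after-twist axes [22.8  2.9 -5.2]
```

View pics/cs15.png

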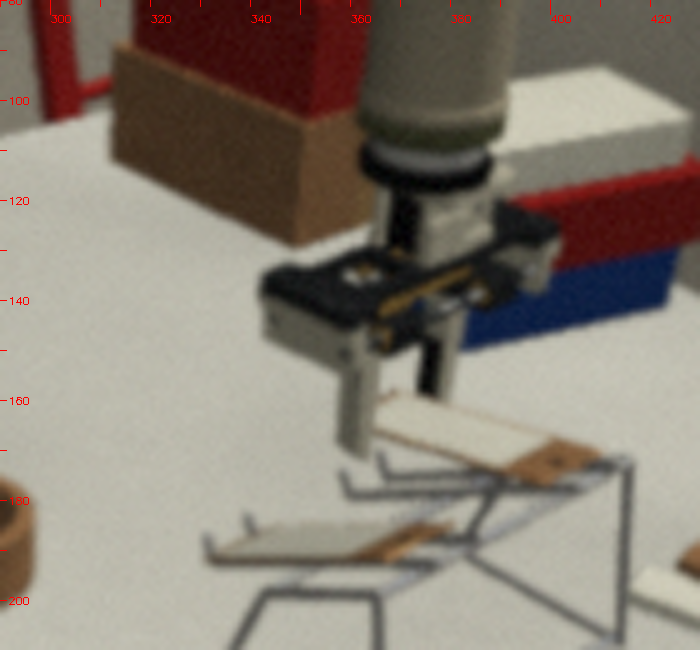

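The far end rests on the wires and the pack is turning in the fingers. I'll continue the arc.

Request:
move_arm --plan "2 0 -0.4 0;3 0 -0.6 0;3 0 -0.6 0;3 0 -0.7 0;3 0 -0.7 0;3 0 -0.7 0;3 0 -0.8 0;3 0 -0.9 0;3 0 -1 0;2 0 -0.8 0;2 0 -0.9 0;2 0 -0.9 0;0 0 0 0;0 0 0 0"

```text
time: 26.1
tool_pos: [0.4729, 0.3845, 0.2464]
tcp_rot: [24.8, 90.0, -146.7]
ft_force: [-0.4, -0.5, 0.5]
width: 0.595
```

Run:
```python
from lay import *; from h import *
from bench import grab_frame
to(grip(28),7.0)
cv2.imwrite('pics/s16.png',grab_frame('scene'));crop('pics/s16.png','pics/cs16.png',300,110,120,90,6)
```

```text
t 26.1 tcp [0.4729 0.3845 0.2464] F [-0.38 -0.46  0.51] T [ 0.038 -0.01  -0.048] w 55.3 q7 -125.4
toolx [-3.e-04 -2.e-04 -1.e+00] jaw [ 1.475e-01 -9.891e-01  1.000e-04] jaw ang -81.52
twist options [-3.1158  0.0258]
shift mm now-axes [ 7.8  3.2 -3.7]  after-twist axes [ 7.8  3.1 -3.8]
```

View pics/cs16.png

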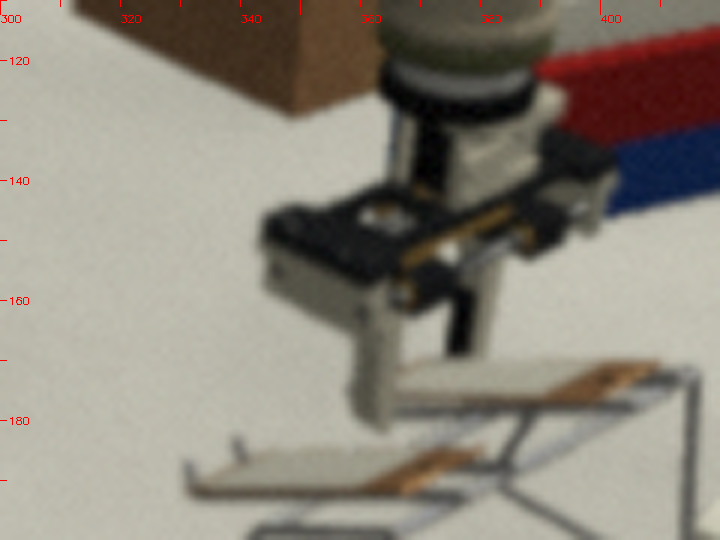

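Request:
move_arm --plan "1.5 0 -0.7 0;1.5 0 -0.7 0;1.5 0 -0.7 0;1.2 0 -0.6 0;1 0 -0.5 0;0.8 0 -0.4 0;0 0 0 0;0 0 0 0"

```text
time: 26.82
tool_pos: [0.4764, 0.385, 0.2389]
tcp_rot: [22.7, 90.0, -148.8]
ft_force: [-0.9, 0.8, 0.4]
width: 0.594
```

Run:
```python
from lay import *; from h import *
from bench import grab_frame
to(grip(28),7.0)
cv2.imwrite('pics/s17.png',grab_frame('scene'));crop('pics/s17.png','pics/cs17.png',320,140,100,70,8)
```

```text
t 26.8167 tcp [0.4764 0.385  0.2389] F [-0.9   0.81  0.43] T [0.004 0.16  0.008] w 55.3 q7 -125.3
toolx [-2.e-04 -1.e-04 -1.e+00] jaw [ 1.474e-01 -9.891e-01  1.000e-04] jaw ang -81.52
twist options [-3.1158  0.0258]
shift mm now-axes [ 0.3  3.2 -0.2]  after-twist axes [ 0.3  3.2 -0.2]
```

View pics/cs17.png

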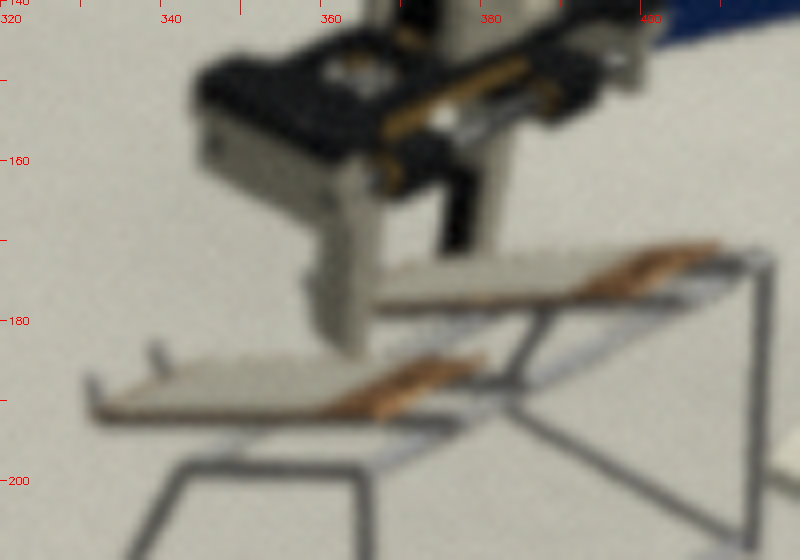

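Nearly flat. I'll feel down for the wires in small steps.

Request:
move_arm --plan "0.5 0 -0.1 0;0.5 0 -0.1 0;0.5 0 0 0;0 0 0 0;0 0 0 0"

```text
time: 27.28
tool_pos: [0.4766, 0.385, 0.2384]
tcp_rot: [-135.7, 90.0, 52.8]
ft_force: [-3.7, -1.1, 10.7]
width: 0.601
```

Request:
move_arm --plan "0.5 0 0 0;0.5 0 0 0;0.5 0 0 0;0 0 0 0;0 0 0 0"

```text
time: 27.7
tool_pos: [0.4768, 0.3851, 0.2376]
tcp_rot: [-150.4, 89.9, 38.0]
ft_force: [-4.4, -3.3, 18.7]
width: 0.598
```

Request:
move_arm --plan "-0.6 0 0 0;0 0 0 0;0 0 0 0"

```text
time: 27.95
tool_pos: [0.4768, 0.3851, 0.2377]
tcp_rot: [-151.2, 89.9, 37.3]
ft_force: [-3.4, -2.7, 11.8]
width: 0.597
```

Run:
```python
from lay import *; from h import *
from bench import grab_frame
to(grip(28),7.0)
cv2.imwrite('pics/s18.png',grab_frame('scene'));crop('pics/s18.png','pics/cs18.png',320,140,100,70,8)
cv2.imwrite('pics/t18.png',grab_frame('top'));crop('pics/t18.png','pics/ct18.png',100,150,140,130,5)
```

```text
t 27.95 tcp [0.4768 0.3851 0.2377] F [-3.4  -2.68 11.8 ] T [-0.306  0.554  0.112] w 55.5 q7 -125.3
toolx [ 8.e-04  6.e-04 -1.e+00] jaw [ 1.474e-01 -9.891e-01 -5.000e-04] jaw ang -81.52
twist options [-3.1158  0.0258]
shift mm now-axes [-1.   3.2  0.2]  after-twist axes [-1.   3.2  0.1]
```

View pics/cs18.png

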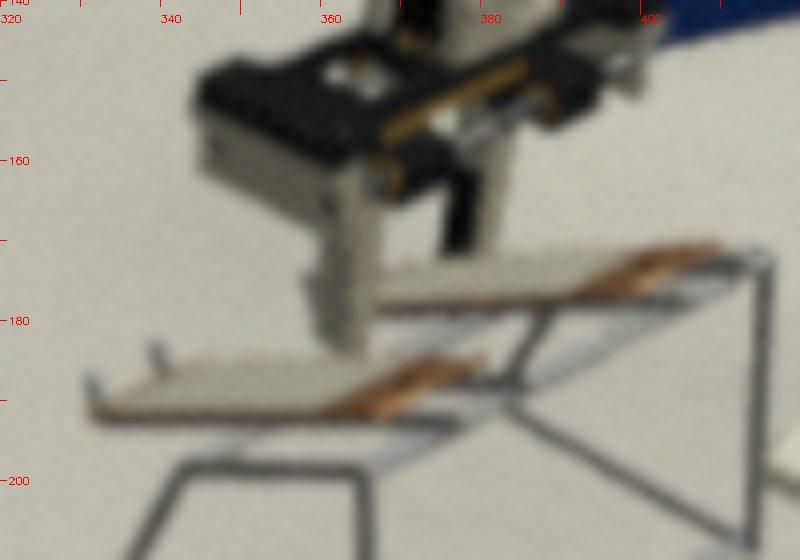

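View pics/ct18.png

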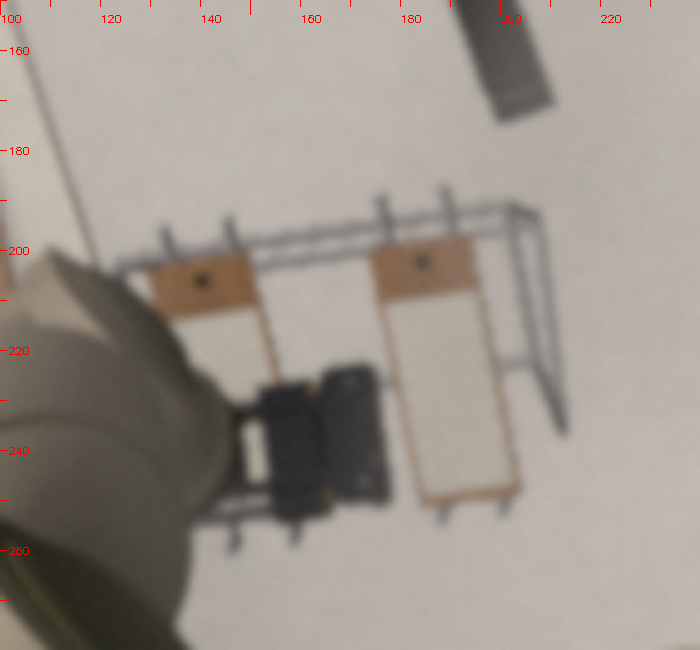

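The pack lies flat on both wires, parallel to its neighbour and centred. I'll release with a small opening and then rise.

Request:
move_arm --plan "-0.4 0 0 0;0 0 0 0;0 0 0 0;0 0 0 0;0 0 0 0;0 0 0 0;0 0 0 0" --claw 65

```text
time: 28.63
tool_pos: [0.4766, 0.3851, 0.2369]
tcp_rot: [25.0, 90.0, -146.5]
ft_force: [-0.4, 0.7, 0.1]
width: 0.699
```

Request:
move_arm --plan "-2 0 0 0;-5 0 0 0;-10 0 0 0;-15 0 0 0;-25 0 0 0;-30 0 0 0;-30 0 0 0;-20 0 0 0;0 0 20 0;0 0 20 0;0 20 20 0;0 20 20 0;0 30 0 0;0 30 0 0;0 30 0 0;0 30 0 0;0 30 0 0;0 30 0 0;0 0 0 0;0 0 0 0"

```text
time: 30.3
tool_pos: [0.4302, 0.1542, 0.3749]
tcp_rot: [-173.5, 89.9, 14.8]
ft_force: [-0.6, 0.3, 0.4]
width: 0.702
```

Run:
```python
from lay import *; from h import *
from bench import grab_frame
to(None)
cv2.imwrite('pics/s19.png',grab_frame('scene'));crop('pics/s19.png','pics/cs19.png',320,140,100,70,8)
cv2.imwrite('pics/t19.png',grab_frame('top'));crop('pics/t19.png','pics/ct19.png',100,150,140,130,5)
```

```text
t 30.3 tcp [0.4302 0.1542 0.3749] F [-0.56  0.35  0.44] T [ 0.021 -0.036 -0.008] w 65.2 q7 -107.9
toolx [ 1.1e-03  3.0e-04 -1.0e+00] jaw [ 1.439e-01 -9.896e-01 -1.000e-04] jaw ang -81.73
```

View pics/cs19.png

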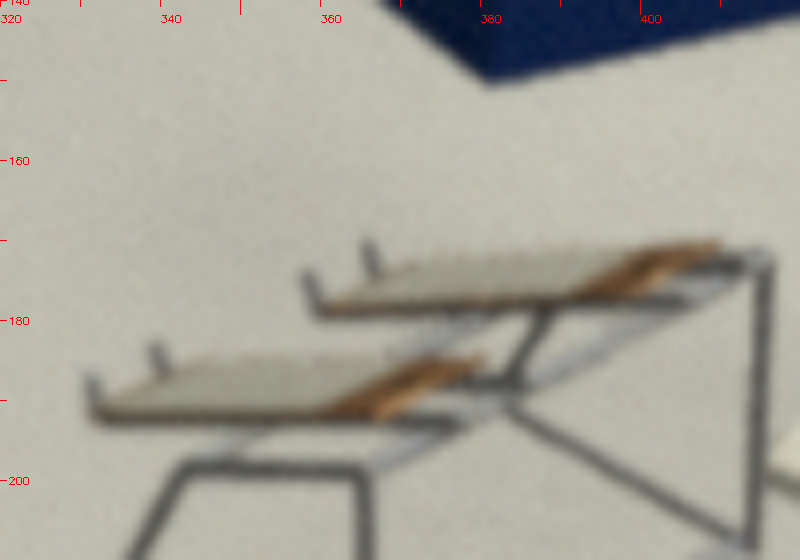

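View pics/ct19.png

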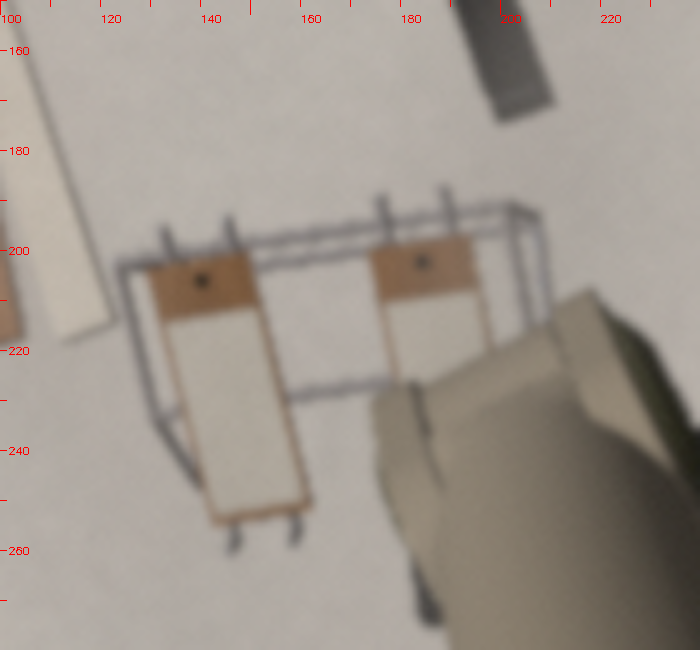

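View pics/t19.png

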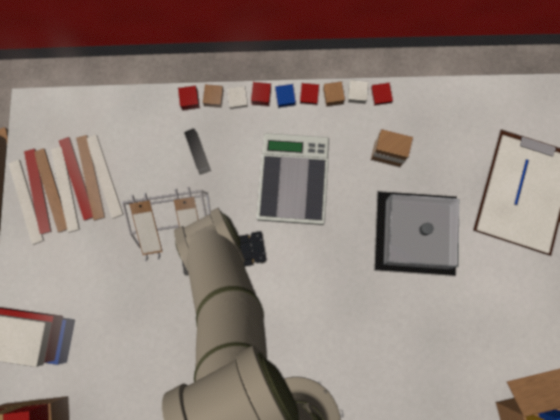

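```bash
python3 - <<'E' | tail -3
from m import *
T=lambda x,y:np.array([100+x/5,150+y/5])
o=[(T(150,266),.15,.028),(T(250,250),.15,-.028),(T(311,505),0,-.028),(T(213,522),0,.028)]
P=(.4525,.379,np.radians(6.9))
def f(q):
    r=[]
    for uv,l,w in o:
        x=q[0]+(l-.075)*np.cos(q[2])-w*np.sin(q[2]); y=q[1]+(l-.075)*np.sin(q[2])+w*np.cos(q[2])
        r.append(w2p('top',[bp(P,x,y,.003)])[0]-uv)
    return np.concatenate(r)
r=least_squares(f,[.086,0,0]);print(r.x,np.degrees(r.x[2]),np.round(r.fun,1))
print('knob',p2w('top',[(426.5,229)],.113),'mat .506 -.360')
E
```

```text
-5.328847564466674
[ 0.08430567 -0.00066701  0.01491613] 0.8546311760791766 [-0.5 -0.3  0.3 -0.4  0.4  0.5 -0.2  0.3]
knob [[ 0.50074197 -0.35928043  0.113     ]] mat .506 -.360
```

The pack's centre is at bay x = 84 mm, y = -1 mm and 0.9° off straight. The knob is 5 mm from the mat's middle. Both are in tolerance, so I'll hand in.

```bash
python3 -c "
from bench import job_done
print(job_done())"
```

```text
the job is handed in; nothing more can be done
None
```

The balance is cleared and the job is handed in at about 30 s of the 72 s allowed. The hand-in gives no verdict, so the results below are my own camera checks.

- **Cover:** I lifted it by the knob and set it down upright on the mat. The last top view puts the knob about 5 mm from the mat's middle, against a limit of 45 mm.
- **Pack:** I dragged it about 57 mm along the tray, gripped its long sides about 17 mm from the end, and lowered it onto the bay's wires while still held. The fingertips felt about 10 to 19 N of contact before I let go.
- **Final pack position:** The last views show it flat on both wires and parallel to its neighbour. The fit puts its centre at x = 84 mm, y = -1 mm in the bay frame, 0.9° off straight.
- **Carton, tape and stapler:** I never touched them on purpose. The carton and stapler look unmoved in the last top view. The tape roll was hidden by the arm there and I did not look for it elsewhere.

**Checks that disagreed:** The two cameras differed by 3 to 4 mm on the knob and by up to 7 mm on the held pack's far end. That is more than the stated 2 mm calibration but well inside the tolerances. Before laying it, I found the pack's far end about 7 mm off the bay's middle line and corrected that.

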